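# Sort test pieces into their pocket boards

### The arm

A 6-joint arm with a two-finger parallel gripper is mounted at the origin on a cart in front of the work surface, level with it; the furniture and walls round the work are solid. World frame = base frame: x ahead of the robot, y to its left, z up, the work surface at z = 0. Lengths are in m, angles in rad, forces in N, time in s.
With the tool pointing down it reaches from about 0.35 to 0.775 m from the base axis. Payload 5.5 kg.
Tool frame: the origin (TCP) lies at the very end of the fingers, on their centre line; the grasp point (between the pads) lies 19 mm behind it; x points along the fingers, y is the direction in which the jaws open and shut, and the axes are right-handed (so a half turn about x gives the same grasp; the last joint's range is limited). The gripper opens to 85 mm and grips with 20 to 120 N. Pads are 22 mm wide; open, the fingers measure 114 mm over their backs; the gripper's body (76 mm by 85 mm) begins 54 mm behind the grasp point. The pads swing forward as they close: fully open they stand 13 mm farther back than shut.
Start: joints at [0.974, 0.313, 0.046, 1.304, 0, 1.431], TCP at [0.254, 0.516, 0.231] pointing down, gripper open.
Joint ranges: [-2.76, 2.76], [-0.86, 1.69], [-1.03, 1.26], [-2.2, 2.34], [-1.47, 1.5], [-3.14, 3.14]. Speed limits (rad/s): [2.57, 2.57, 3.14, 3.14, 3.14, 3.14].

### API

Orientations are given as a unit quaternion [w, x, y, z].
In Python, from workcell import env gives the robot as it stands.
- The arm moves only by the tool drive_tool, never from a script. Its argument "plan" is a list that holds one entry, the list of rows, each a list of 7 numbers: the shift along the tool's x, y, z in cm, then the turn, a rotation vector about the tool's x, y, z in degrees, then the opening, from 0 (shut) to 1 (fully open). In form: [[[tx, ty, tz, wx, wy, wz, fingers], ...]]. A call has exactly 5 rows; each row shifts and turns the commanded pose from where the row before left it, along the tool's axes as they then stand; what a row does not reach is not made up. A row lasts 1/12 s, in which the tool goes at most 41.7 mm and 7.16 degrees, less where a joint would pass 70% of its speed; a pose out of reach is approached as far as the arm can. A call with a gripper value outside its range is refused whole. The fingers move at their own pace and stop on an object; "squeeze" is the grip in N (left out, the last holds). Time passes only in rows, so rows that do not move let the fingers close, or fill a call up. It gives the time, the measured TCP pose, the force and the opening at its end, in the units of the state.
- env.get_state(): the state, without advancing time (a new reading comes with each control period).
- env.read_camera(name): name is "side" or "top" or "wrist"; returns the picture (420x560x3 uint8, red, green, blue); there is no depth.
- env.camera_model(name): a dict with "camera_matrix" (3x3 intrinsics, pixels), "k1" (the pictures are not rectified: a ray, as slopes to the right and down, at radius r is drawn at 1 + k1 r^2 times it, then the intrinsics apply), "camera_from_world" (4x4, takes a point from world to camera coordinates); the wrist camera has in their place "T_tool_cam" (4x4, takes a point from camera to tool coordinates, whose origin is the TCP and whose axes are the tool frame's). Camera axes: x right, y down, z forward; pixel columns grow to the right and rows downward; lengths in m; the calibration is good to about 2 mm. A picture is of the moment at which its call begins: read the wrist's pose just before it. camera_model takes no time and is no camera call.
- env.hand_in(): hands the job in, once; it reports no verdict.
The state is a dict: "clock": time; "joint_pos": joint angles; "qvel": joint speeds; "tau": joint torques, N m; "tcp_pos": TCP position; "orientation": TCP orientation; "wrist_force": force on the tool from outside, world axes, zero at the start; "ft_torque": the same for the moment, N m; "finger_gap": finger opening in m.
Only numpy, scipy, OpenCV 4.12 (cv2) and the standard library are available. Lean on these libraries where they do the work, as an engineer would, in place of code of your own. Each camera call takes 0.05 s, during which the arm holds its last target.

### The job

Sort the five loose test pieces standing in a row on the near side of the worktop into the wooden boards: the two mortar cubes one each into the square pockets, the two porcelain crucibles one each into the small round pockets, and the tall lidded tin into the empty large round pocket beside the tin that is already stored there. Set each piece down upright, flat on the floor of its pocket, without dropping it, and leave the stored tin and the glass weighing bottle where they are.

Things in the scene. Friction and masses are not known exactly. Their poses are not given: they have to be found in the camera images.
- cube_1: One of two alike: hardened grey mortar test cube, 40 mm each way, standing loose on the worktop; origin at the centre of its underside, z up, x and y square to its side faces. Up to 0.2 kg.
- cube_2: One of two alike: hardened grey mortar test cube, 40 mm each way, standing loose on the worktop; origin at the centre of its underside, z up, x and y square to its side faces. Up to 0.2 kg.
- crucible_1: One of two alike: empty white porcelain crucible, a plain tapering cup 37 mm high, 44 mm across the rim, 40 mm across at 24 mm height and 25 mm across the foot, standing loose and upright on the worktop; origin at the centre of its underside, z up. The wall is best gripped round the outside about 30 mm above the foot. About 0.035 kg.
- crucible_2: One of two alike: empty white porcelain crucible, a plain tapering cup 37 mm high, 44 mm across the rim, 40 mm across at 24 mm height and 25 mm across the foot, standing loose and upright on the worktop; origin at the centre of its underside, z up. The wall is best gripped round the outside about 30 mm above the foot. About 0.035 kg.
- tin: The taller, narrower lidded tin: a round aluminium sample tin with its press lid on, 58 mm high, 54 mm across the lid and 52 mm below it (the lid covers the upper 20 mm), standing loose on the worktop; origin at the centre of its underside, z up. Up to 0.16 kg.
- cube_board: The cube board: wooden sorting board screwed to the worktop, 86 x 166 x 14 mm (x, y, z), with two square 60 x 60 mm pockets sunk 8 mm deep into its top, so that the pocket floor lies 6 mm above its underside, with a thin dark liner on it; origin at the centre of its underside, y along its length, z up. The pocket centres lie on its y axis at y = -40 mm and y = +40 mm. Both pockets are empty.
- crucible_board: The crucible board: wooden sorting board screwed to the worktop, 78 x 158 x 14 mm (x, y, z), with two small round 52 mm wide pockets sunk 8 mm deep into its top, so that the pocket floor lies 6 mm above its underside, with a thin dark liner on it; origin at the centre of its underside, y along its length, z up. The pocket centres lie on its y axis at y = -40 mm and y = +40 mm. Both pockets are empty.
- tin_board: The tin board: wooden sorting board screwed to the worktop, 96 x 188 x 14 mm (x, y, z), with two large round 74 mm wide pockets sunk 8 mm deep into its top, so that the pocket floor lies 6 mm above its underside, with a thin dark liner on it; origin at the centre of its underside, y along its length, z up. The pocket centres lie on its y axis at y = -46 mm and y = +46 mm. The pocket at +y already holds the stored tin, the pocket at -y is empty.
- stored_tin: Bystander: a lower, wider lidded aluminium tin, 60 mm across and 40 mm high, standing loose in the +y pocket of the tin board; origin at the centre of its underside. Leave it where it is.
- weighing_bottle: Bystander: a small glass bottle with a ground-glass stopper, 43 mm across and 64 mm high, standing loose on the worktop to the right of the things to be sorted; origin at the centre of its underside. Leave it where it is.
Mind the look-alikes: they are no part of the job. Leave any orange or red look-alike of the crucible_1 alone.

How it is judged:
At the end, for the whole second after the job is handed in: Each cube in a square pocket, each crucible in a small round pocket, one apiece, the tall tin in the tin board's -y pocket: within 14 mm (crucibles 15) of the pocket centre along each board axis, underside 3 to 9 mm above the board's underside, upright within 0.12 rad, released, at rest ((((x of cube_1 in the frame of cube_board between -0.014 and 0.014 m and y of cube_1 in the frame of cube_board between 0.026 and 0.054 m and z of cube_1 in the frame of cube_board between 0.003 and 0.009 m and angle between cube_1's own z axis and vertical below 0.12 rad) and (x of cube_2 in the frame of cube_board between -0.014 and 0.014 m and y of cube_2 in the frame of cube_board between -0.054 and -0.026 m and z of cube_2 in the frame of cube_board between 0.003 and 0.009 m and angle between cube_2's own z axis and vertical below 0.12 rad)) or ((x of cube_2 in the frame of cube_board between -0.014 and 0.014 m and y of cube_2 in the frame of cube_board between 0.026 and 0.054 m and z of cube_2 in the frame of cube_board between 0.003 and 0.009 m and angle between cube_2's own z axis and vertical below 0.12 rad) and (x of cube_1 in the frame of cube_board between -0.014 and 0.014 m and y of cube_1 in the frame of cube_board between -0.054 and -0.026 m and z of cube_1 in the frame of cube_board between 0.003 and 0.009 m and angle between cube_1's own z axis and vertical below 0.12 rad))) and (((x of crucible_1 in the frame of crucible_board between -0.015 and 0.015 m and y of crucible_1 in the frame of crucible_board between 0.025 and 0.055 m and z of crucible_1 in the frame of crucible_board between 0.003 and 0.009 m and angle between crucible_1's own z axis and vertical below 0.12 rad) and (x of crucible_2 in the frame of crucible_board between -0.015 and 0.015 m and y of crucible_2 in the frame of crucible_board between -0.055 and -0.025 m and z of crucible_2 in the frame of crucible_board between 0.003 and 0.009 m and angle between crucible_2's own z axis and vertical below 0.12 rad)) or ((x of crucible_2 in the frame of crucible_board between -0.015 and 0.015 m and y of crucible_2 in the frame of crucible_board between 0.025 and 0.055 m and z of crucible_2 in the frame of crucible_board between 0.003 and 0.009 m and angle between crucible_2's own z axis and vertical below 0.12 rad) and (x of crucible_1 in the frame of crucible_board between -0.015 and 0.015 m and y of crucible_1 in the frame of crucible_board between -0.055 and -0.025 m and z of crucible_1 in the frame of crucible_board between 0.003 and 0.009 m and angle between crucible_1's own z axis and vertical below 0.12 rad))) and x of tin in the frame of tin_board between -0.014 and 0.014 m and y of tin in the frame of tin_board between -0.06 and -0.032 m and z of tin in the frame of tin_board between 0.003 and 0.009 m and angle between tin's own z axis and vertical below 0.12 rad and linear speed of each of cube_1, cube_2, crucible_1, crucible_2, tin below 0.02 m/s and angular speed of each of cube_1, cube_2, crucible_1, crucible_2, tin below 0.2 rad/s); the robot touches nothing.
It fails at once if the stored tin is shifted from its place or tipped (distance of stored_tin from where it was at the start of the episode above 0.015 m or angle between stored_tin's own z axis and vertical above 0.3 rad).
It fails at once if the weighing bottle is shifted or tipped (distance of weighing_bottle from where it was at the start of the episode above 0.02 m or angle between weighing_bottle's own z axis and vertical above 0.3 rad).
It fails at once if one of the five things is dropped: it falls free with its underside more than 50 mm above the worktop ((height (world z) of cube_1 above 0.05 m and contact force between cube_1 and anything else below 0.01 N) or (height (world z) of cube_2 above 0.05 m and contact force between cube_2 and anything else below 0.01 N) or (height (world z) of crucible_1 above 0.05 m and contact force between crucible_1 and anything else below 0.01 N) or (height (world z) of crucible_2 above 0.05 m and contact force between crucible_2 and anything else below 0.01 N) or (height (world z) of tin above 0.05 m and contact force between tin and anything else below 0.01 N)).
It also fails if it takes over 106 s, if anything falls off the work surface, if the arm or the gripper's body presses on something with over 40 N, if the wrist force passes 120 N, or if a joint passes its speed limit or range.

## Working session

There is one attempt and no reset: what is moved stays moved. The work goes in short steps, Python scripts to look and compute and a tool call to move; the robot and the scene stay as the last step left them, time stands still between calls to the robot, and variables do not carry over. Pictures are saved under pics/ and viewed, and the job is handed in when it is done.

Besides the shell and the picture viewer there is one more tool, called after "Emit:" as a command line: name --argument value ..., lists and objects as JSON in quotes. drive_tool: Moves the arm, as the interface text tells. Its arguments: {"type":"object","properties":{"plan":{"type":"array","items":{"type":"array","items":{"type":"array","items":{"type":"number"}}}},"squeeze":{"type":"number"}},"required":["plan"]}

```bash
mkdir -p pics; ls
python3 - <<'E'
from workcell import env
import cv2,json
s=env.get_state();print(s)
for n in ["side","top","wrist"]:
    print(n,env.camera_model(n))
    cv2.imwrite(f"pics/{n}0.png",env.read_camera(n)[:,:,::-1])
E
```

```text
pics
{'clock': 0.0, 'joint_pos': array([ 9.74414910e-01,  3.13999543e-01,  4.49912783e-02,  1.30362096e+00,
       -1.60920467e-06,  1.43117688e+00]), 'qvel': array([ 0.00151265, -0.00022987,  0.00103989, -0.0003279 , -0.00082274,
        0.00090981]), 'tau': array([ 7.65991517e-04, -4.80622315e+01,  2.98538464e+01,  1.92866806e-02,
       -2.32487173e-04, -4.13454632e-05]), 'tcp_pos': array([0.25332797, 0.51561504, 0.23041441]), 'orientation': array([ 0.68851331,  0.15948466,  0.68897851, -0.16069435]), 'wrist_force': array([-0.15335434, -1.12337819,  1.21657437]), 'ft_torque': array([-0.0030647 ,  0.04384678, -0.00886422]), 'finger_gap': 0.08555066358530002}
side {'camera_matrix': array([[488.80421017,   0.        , 278.87439999],
       [  0.        , 488.80421017, 203.9278976 ],
       [  0.        ,   0.        ,   1.        ]]), 'k1': -0.13144046112278182, 'camera_from_world': array([[-9.91851589e-01, -1.27395442e-01, -9.09136084e-04,
         4.88720291e-01],
       [-4.90718686e-02,  3.88620640e-01, -9.20090186e-01,
         9.91654858e-02],
       [ 1.17568604e-01, -9.125483
[... 472 characters left out ...]
 0.50911977],
       [ 0.11619937,  0.00342059, -0.99322002,  1.1199093 ],
       [ 0.        ,  0.        ,  0.        ,  1.        ]])}
wrist {'camera_matrix': array([[310.80918345,   0.        , 275.26395841],
       [  0.        , 310.80918345, 209.43520451],
       [  0.        ,   0.        ,   1.        ]]), 'k1': 0.003515197950641656, 'T_tool_cam': array([[-1.32903709e-03, -2.73899908e-01,  9.61757284e-01,
        -1.40950359e-01],
       [ 9.99999116e-01, -3.17957593e-04,  1.29133138e-03,
        -5.84962216e-04],
       [-4.78975131e-05,  9.61758150e-01,  2.73900088e-01,
        -6.96718101e-02],
       [ 0.00000000e+00,  0.00000000e+00,  0.00000000e+00,
         1.00000000e+00]])}
```

View pics/top0.png

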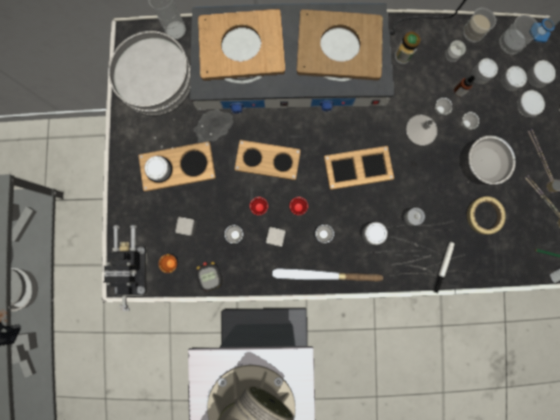

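View pics/side0.png

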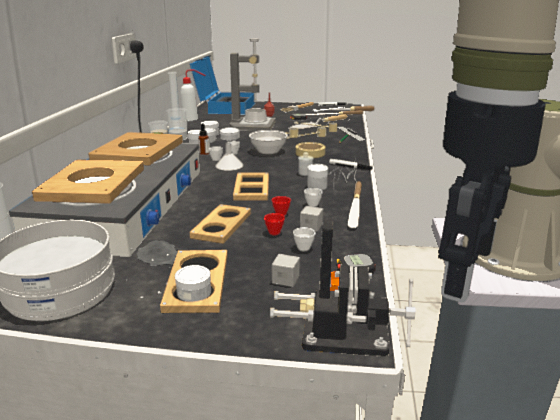

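View pics/wrist0.png

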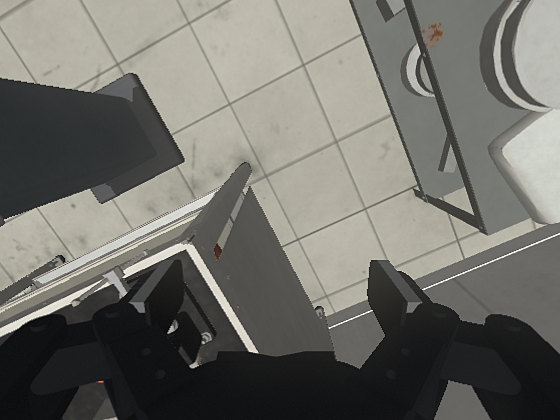

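Top view candidates:
- **Cubes:** grey squares at (185,226) and (276,236).
- **Crucibles:** white cups at (234,234) and (325,233).
- **Tin:** white-lidded at (376,233).
- **Not to touch:** red cups (259,205) and (299,206), orange cup (168,263), bottle (415,216), stored tin (157,168).

I'll check the choice in a close crop and measure.

```bash
cat > h.py <<'E'
import numpy as np,cv2
from workcell import env
from scipy.spatial.transform import Rotation as Ro
def R_of(q): return Ro.from_quat([q[1],q[2],q[3],q[0]]).as_matrix()
def cam(name,state=None):
    m=env.camera_model(name)
    if name!="wrist":
        T=m["camera_from_world"];Rw=T[:3,:3].T;c=-Rw@T[:3,3]
    else:
        Tt=np.eye(4);Tt[:3,:3]=R_of(state["orientation"]);Tt[:3,3]=state["tcp_pos"]
        W=Tt@m["T_tool_cam"];Rw=W[:3,:3];c=W[:3,3]
    return m["camera_matrix"],m["k1"],Rw,c
def ray(C,uv):
    K,k1,Rw,c=C
    uv=np.array(uv,float).reshape(-1,1,2)
    n=cv2.undistortPoints(uv,K,np.array([k1,0,0,0.]))[:,0]
    return c,(Rw@np.c_[n,np.ones(len(n))].T).T
def onz(C,uv,z):
    c,d=ray(C,uv); return c+d*((z-c[2])/d[:,2])[:,None]
E
python3 - <<'E'
import cv2
im=cv2.imread('pics/top0.png')
cv2.imwrite('pics/crop1.png',cv2.resize(im[195:285,150:440],None,fx=2.75,fy=2.75,interpolation=cv2.INTER_CUBIC))
cv2.imwrite('pics/crop2.png',cv2.resize(im[130:200,130:410],None,fx=2.8,fy=2.8,interpolation=cv2.INTER_CUBIC))
from h import *
C=cam("top")
hsv=cv2.cvtColor(im,cv2.COLOR_BGR2HSV)
m=((hsv[...,2]>120)&(hsv[...,1]<60)).astype('uint8')
n,l,st,ce=cv2.connectedComponentsWithStats(m)
for i in range(1,n):
    if st[i,4]>60 and 140<ce[i,0]<450 and 140<ce[i,1]<250:
        pts=np.argwhere(l==i)[:,::-1]
        print("white",ce[i].round(1),st[i],cv2.minAreaRect(pts.astype(np.float32)), onz(C,ce[i],.04).round(4))
m=((hsv[...,2]>110)&(hsv[...,1]>60)&(hsv[...,0]>8)&(hsv[...,0]<28)).astype('uint8')
n,l,st,ce=cv2.connectedComponentsWithStats(m)
for i in range(1,n):
    if st[i,4]>300 and 120<ce[i,1]<220 and ce[i,0]<420:
        pts=np.argwhere(l==i)[:,::-1].astype(np.float32)
        r=cv2.minAreaRect(pts);b=onz(C,cv2.boxPoints(r),.014);
        print("board",r, b.mean(0).round(4), np.linalg.norm(b[1]-b[0]),np.linalg.norm(b[2]-b[1]))
        e=b[1]-b[0] if np.linalg.norm(b[1]-b[0])>np.linalg.norm(b[2]-b[1]) else b[2]-b[1]
        print(np.degrees(np.arctan2(e[1],e[0])))
E
```

```text
white [155.8 167.4] [144 156  24  24 454] ((155.5, 167.5), (23.0, 23.0), 90.0) [[0.6087 0.2291 0.04  ]]
white [415.4 216.1] [408 208  16  17 220] ((415.5, 216.0), (16.0, 15.0), 90.0) [[ 0.4688 -0.4224  0.04  ]]
white [184.3 225.7] [176 217  18  18 258] ((184.2692413330078, 225.65383911132812), (16.081523895263672, 16.081523895263672), 11.309932708740234) [[0.4588 0.155  0.04  ]]
white [375.7 233. ] [365 222  23  23 406] ((375.5000305175781, 233.00003051757812), (21.920310974121094, 21.92030906677246), 45.0) [[ 0.4295 -0.3198  0.04  ]]
white [233.3 233.9] [225 225  18  18 237] ((233.45001220703125, 233.8500518798828), (16.4438419342041, 17.39252471923828), 71.56504821777344) [[0.4359 0.0327 0.04  ]]
white [324.2 233.1] [316 225  18  17 232] ((324.5, 233.0), (16.0, 17.0), 90.0) [[ 0.4326 -0.1917  0.04  ]]
white [275.3 236.3] [266 227  19  19 274] ((275.2705993652344, 236.2823486328125), (16.48671531677246, 16.703645706176758), 12.52880859375) [[ 0.4276 -0.0709  0.04  ]]
board ((175.9637451171875, 165.80258178710938), (38.057247161865234, 74.10726165771484), 79.59229278564453) [0.6171 0.1839 0.014 ] 0.1956782178107566 0.10095554397637013
-81.37616623517444
board ((267.0918884277344, 159.25135803222656), (62.74894332885742, 31.34847640991211), 8.972626686096191) [ 0.6276 -0.0534  0.014 ] 0.08258200445784637 0.16274215002214404
-100.68329722689694
board ((358.73919677734375, 167.01487731933594), (34.883628845214844, 65.81620788574219), 81.02737426757812) [ 0.602  -0.2895  0.014 ] 0.17254716008487386 0.09166252415207714
-81.97854236302871
```

View pics/crop1.png

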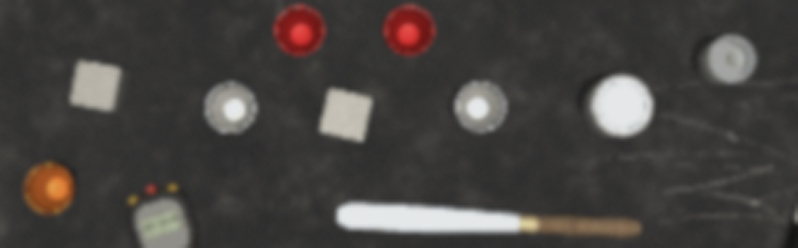

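View pics/crop2.png

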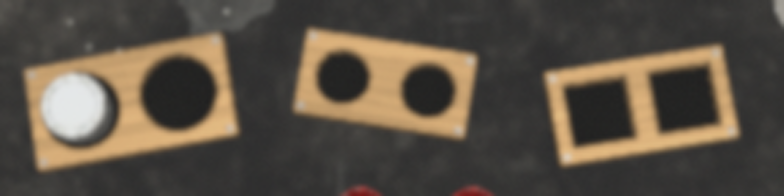

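Run:
```python
from h import *
s=env.get_state();R=R_of(s["orientation"]);print(R.round(3))
im=cv2.imread('pics/top0.png');C=cam("top")
for n,uv,z in [("cube_l",(184.3,225.7),.04),("cube_r",(275.3,236.3),.04),("cru_l",(233.4,233.9),.037),("cru_r",(324.4,233),.037),("tin",(375.6,233),.058),("bottle",(415.4,216),.064),("stored",(155.6,167.5),.046)]:
    print(n,onz(C,uv,z).round(4))
g=cv2.cvtColor(im,cv2.COLOR_BGR2GRAY)
v=im.max(2)
m=(v<75).astype('uint8')
cs,h=cv2.findContours(m,cv2.RETR_LIST,cv2.CHAIN_APPROX_NONE)
for c in cs:
    a=cv2.contourArea(c);mm=c[:,0].mean(0)
    if 120<a<1200 and 140<mm[1]<190 and 130<mm[0]<410:
        (u,w),sz,an=cv2.minAreaRect(c);print("pocket",(u,w),sz,an,onz(C,(u,w),.014).round(4))
```

```text
[[-0.001  0.441  0.897]
 [-0.001  0.897 -0.441]
 [-1.    -0.001 -0.   ]]
cube_l [[0.4588 0.1551 0.04  ]]
cube_r [[ 0.4277 -0.0709  0.04  ]]
cru_l [[0.436  0.0328 0.037 ]]
cru_r [[ 0.433  -0.1924  0.037 ]]
tin [[ 0.4286 -0.3158  0.058 ]]
bottle [[ 0.4672 -0.4153  0.064 ]]
stored [[0.6072 0.2279 0.046 ]]
pocket (343.5270080566406, 169.6621551513672) (20.2210750579834, 20.549875259399414) 80.53767395019531 [[ 0.5955 -0.2493  0.014 ]]
pocket (373.9680480957031, 164.82400512695312) (20.21405601501465, 20.21405601501465) 79.69515228271484 [[ 0.6065 -0.3288  0.014 ]]
pocket (282.5000305175781, 162.00001525878906) (16.26345443725586, 16.26345443725586) 45.0 [[ 0.6191 -0.093   0.014 ]]
pocket (193.5, 162.99998474121094) (24.149534225463867, 24.59674835205078) 26.56505012512207 [[0.6227 0.1371 0.014 ]]
pocket (252.0, 157.0) (16.0, 16.0) 90.0 [[ 0.6342 -0.0148  0.014 ]]
```

Emit:
drive_tool --plan '[[[-0.5,0,0,-4.9,0,0,0.85],[-0.5,0,0,-4.9,0,0,0.85],[-0.5,0,0,-4.8,0,0,0.85],[-0.5,0,0,0,0,0,0.85],[0,0,0,0,0,0,0.85]]]' --squeeze 40

```text
clock: 0.57
tcp_pos: [0.2538, 0.5164, 0.2521]
orientation: [0.704, 0.072, 0.703, -0.072]
wrist_force: [0.3, -0.3, 0.9]
finger_gap: 0.0728
```

```bash
cat >> h.py <<'E'
def go(x,y,z=None,theta=None):
    s=env.get_state();R=R_of(s["orientation"]);p=s["tcp_pos"]
    th=np.degrees(np.arctan2(R[1,1],R[0,1]))
    t=np.array([x,y,p[2] if z is None else z])
    print("t",round(s["clock"],2),"tcp",p.round(4),"theta",th.round(2),"tilt",np.degrees(np.arccos(-R[2,0])).round(2),"gap",round(s["finger_gap"],4),"F",s["wrist_force"].round(1))
    print("delta tool cm",(R.T@(t-p)*100).round(2), "wx", None if theta is None else round(th-theta,1), "j",s["joint_pos"].round(2))
    return s
E
python3 -c "
from h import *
go(.50,.45,.25); go(.4588,.1551,.25,78.4)"
```

```text
t 0.57 tcp [0.2538 0.5164 0.2521] theta 78.29 tilt 0.07 gap 0.0728 F [ 0.3 -0.3  0.9]
delta tool cm [ 0.22 -1.5  25.45] wx None j [ 0.97  0.31  0.09  1.35 -0.    1.18]
t 0.57 tcp [0.2538 0.5164 0.2521] theta 78.29 tilt 0.07 gap 0.0728 F [ 0.3 -0.3  0.9]
delta tool cm [  0.19 -31.22  27.4 ] wx -0.1 j [ 0.97  0.31  0.09  1.35 -0.    1.18]
```

Emit:
drive_tool --plan '[[[0,0,4,0,0,0,0.85],[0,0,4,0,0,0,0.85],[0,0,4,0,0,0,0.85],[0,0,4,0,0,0,0.85],[0,-2.5,3,0,0,0,0.85]]]'

```text
clock: 0.98
tcp_pos: [0.4383, 0.4549, 0.2493]
orientation: [0.704, 0.072, 0.703, -0.072]
wrist_force: [0.0, -0.3, -0.1]
finger_gap: 0.0728
```

Emit:
drive_tool --plan '[[[0,-4,1,0,0,0,0.85],[0,-4,1,0,0,0,0.85],[0,-4,1,0,0,0,0.85],[0,-4,1,0,0,0,0.85],[0,-4,1,0,0,0,0.85]]]'

```text
clock: 1.4
tcp_pos: [0.4432, 0.2456, 0.2509]
orientation: [0.703, 0.072, 0.704, -0.072]
wrist_force: [0.7, -0.4, 0.4]
finger_gap: 0.0728
```

Emit:
drive_tool --plan '[[[0,-4,1,0,0,0,0.85],[0,-4,1,0,0,0,0.85],[3,0,1,0,0,0,0.85],[3,0,0,0,0,0,0.85],[0,0,0,0,0,0,0.85]]]'

```text
clock: 1.82
tcp_pos: [0.4538, 0.1613, 0.1863]
orientation: [0.7, 0.072, 0.706, -0.074]
wrist_force: [-0.8, -0.4, 0.7]
finger_gap: 0.0727
```

```bash
python3 -c "
from h import *
s=go(.4588,.1551,.012,78.4)
cv2.imwrite('pics/w1.png',env.read_camera('wrist')[:,:,::-1])"
```

```text
t 1.82 tcp [0.4538 0.1613 0.1863] theta 78.16 tilt 0.5 gap 0.0727 F [-0.8 -0.4  0.7]
delta tool cm [17.42 -0.45  0.76] wx -0.2 j [ 0.17  0.16 -0.26  1.15  0.    0.38]
```

View pics/w1.png

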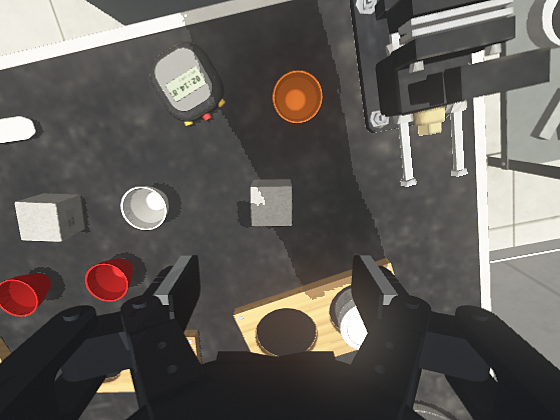

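```bash
python3 -c "
import cv2
im=cv2.imread('pics/w1.png')
cv2.imwrite('pics/w1c.png',cv2.resize(im[165:245,110:310],None,fx=4,fy=4,interpolation=cv2.INTER_CUBIC))"
```

```text
(no output)
```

View pics/w1c.png

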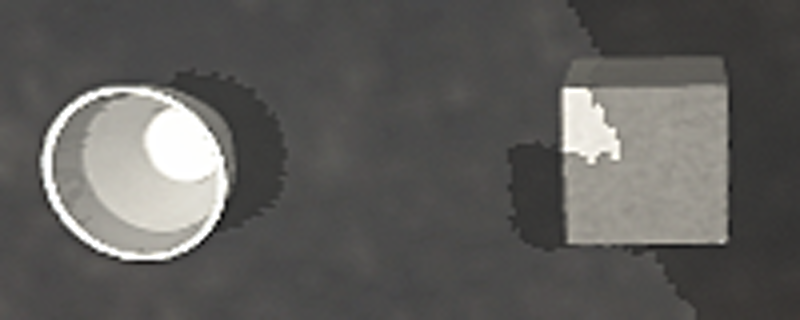

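```bash
python3 -c "
from h import *
s=env.get_state();C=cam('wrist',s)
print(onz(C,[(250.5,186.8),(292,186.8),(292,225.8),(250.5,225.8),(271.2,206.2)],.04).round(4))
print(onz(C,[(143.8,208.4),(120.5,208.4),(167,208.4)],.037).round(4))
go(.4588,.1551)
"
```

```text
[[0.4394 0.1407 0.04  ]
 [0.4474 0.1793 0.04  ]
 [0.4857 0.1719 0.04  ]
 [0.4774 0.132  0.04  ]
 [0.462  0.156  0.04  ]]
[[0.4397 0.0333 0.037 ]
 [0.435  0.0111 0.037 ]
 [0.4443 0.0556 0.037 ]]
t 1.87 tcp [0.4545 0.1621 0.1888] theta 78.26 tilt 0.38 gap 0.0725 F [0.1 0.8 0.3]
delta tool cm [-0.   -0.6   0.57] wx None j [ 0.18  0.16 -0.26  1.16  0.    0.38]
```

Emit:
drive_tool --plan '[[[3,-0.6,0.6,0,0,0,0.85],[3,0,0,0,0,0,0.85],[3,0,0,0,0,0,0.85],[3,0,0,0,0,0,0.85],[2,0,0,0,0,0,0.85]]]'

```text
clock: 2.28
tcp_pos: [0.4615, 0.1568, 0.0506]
orientation: [0.703, 0.071, 0.704, -0.071]
wrist_force: [-0.3, -0.8, -0.9]
finger_gap: 0.0729
```

```bash
python3 -c "
from h import *
s=go(.460,.156,.011,78.4)
cv2.imwrite('pics/s2.png',env.read_camera('side')[:,:,::-1])
cv2.imwrite('pics/w2.png',env.read_camera('wrist')[:,:,::-1])"
```

```text
t 2.28 tcp [0.4615 0.1568 0.0506] theta 78.44 tilt 0.02 gap 0.0729 F [-0.3 -0.8 -0.9]
delta tool cm [ 3.96 -0.11 -0.13] wx 0.0 j [ 0.16  0.28 -0.47  0.82  0.    0.36]
```

View pics/w2.png

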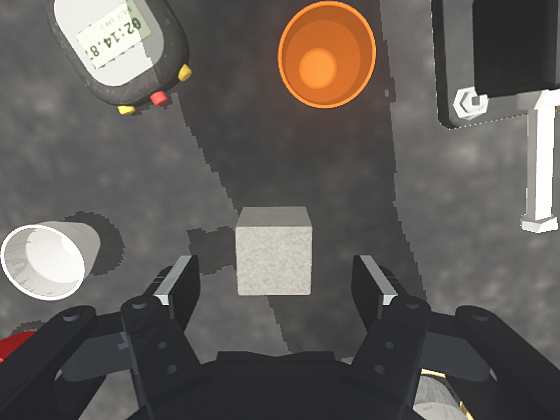

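View pics/s2.png

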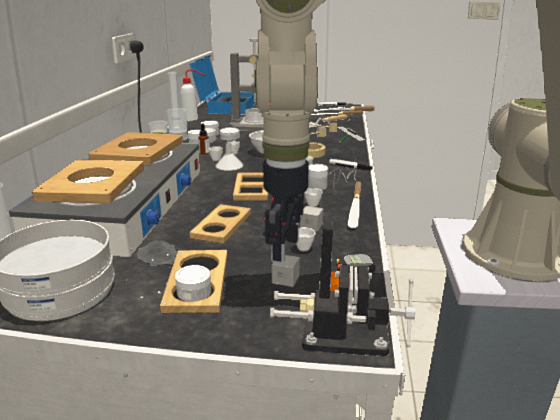

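Emit:
drive_tool --plan '[[[2,-0.1,-0.1,0,0,0,0.85],[1.5,0,0,0,0,0,0.85],[0.5,0,0,0,0,0,0.85],[0,0,0,0,0,0,0.2],[0,0,0,0,0,0,0.2]]]'

```text
clock: 2.8
tcp_pos: [0.4617, 0.1558, 0.0129]
orientation: [0.704, 0.071, 0.703, -0.071]
wrist_force: [0.3, 0.3, 0.1]
finger_gap: 0.0499
```

Emit:
drive_tool --plan '[[[0,0,0,0,0,0,0.2],[0,0,0,0,0,0,0.2],[0,0,0,0,0,0,0.2],[0,0,0,0,0,0,0.2],[0,0,0,0,0,0,0.2]]]'

```text
clock: 3.22
tcp_pos: [0.4621, 0.1557, 0.0132]
orientation: [0.705, 0.072, 0.702, -0.071]
wrist_force: [-1.3, 0.2, 6.5]
finger_gap: 0.0392
```

```bash
python3 -c "
from h import *
s=go(.460,.156,.011,78.4)
cv2.imwrite('pics/w3.png',env.read_camera('wrist')[:,:,::-1])"
```

```text
t 3.22 tcp [0.4621 0.1557 0.0132] theta 78.43 tilt 0.2 gap 0.0392 F [-1.3  0.2  6.5]
delta tool cm [ 0.22 -0.01 -0.21] wx 0.0 j [ 0.16  0.33 -0.52  0.72  0.    0.36]
```

View pics/w3.png

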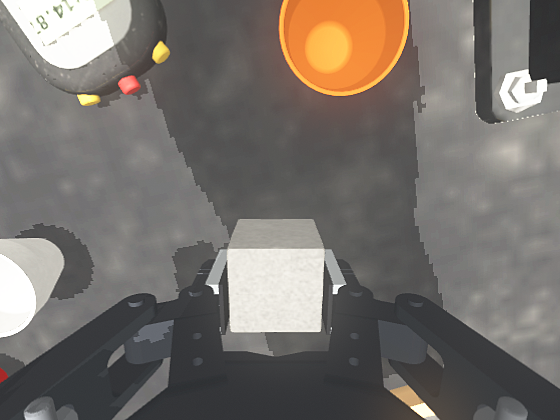

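Emit:
drive_tool --plan '[[[-1,0,0,0,0,0,0.2],[-2,0,0,0,0,0,0.2],[-2,0,0,0,0,0,0.2],[-2,0,0,0,0,0,0.2],[-0.5,-1,0.5,0,0,0,0.2]]]'

```text
clock: 3.68
tcp_pos: [0.4649, 0.1455, 0.0901]
orientation: [0.705, 0.071, 0.702, -0.07]
wrist_force: [0.0, 0.4, 0.4]
finger_gap: 0.0395
```

Emit:
drive_tool --plan '[[[0,-2,1,0,0,0,0.2],[0,-3.4,1.8,0,0,0,0.2],[0,-3.4,1.8,0,0,0,0.2],[0,-3.4,1.8,0,0,0,0.2],[0,-3.4,1.8,0,0,0,0.2]]]'

```text
clock: 4.1
tcp_pos: [0.5123, -0.0271, 0.0864]
orientation: [0.704, 0.071, 0.703, -0.071]
wrist_force: [0.5, 0.9, -1.0]
finger_gap: 0.0394
```

Emit:
drive_tool --plan '[[[0,-3.4,1.8,0,0,0,0.2],[0,-3.4,1.8,0,0,0,0.2],[0,-3.4,1.8,0,0,0,0.2],[0,-3.4,1.8,0,0,0,0.2],[0,-3.4,1.8,0,0,0,0.2]]]'

```text
clock: 4.52
tcp_pos: [0.566, -0.2121, 0.0861]
orientation: [0.703, 0.072, 0.704, -0.072]
wrist_force: [1.0, 0.4, -0.6]
finger_gap: 0.0399
```

Emit:
drive_tool --plan '[[[0,-3.4,1.8,0,0,0,0.2],[0,0,0,-5,0,0,0.2],[0,0,0,-5,0,0,0.2],[0,0,0,-5,0,0,0.2],[0,0,0,-4.6,0,0,0.2]]]'

```text
clock: 4.93
tcp_pos: [0.5764, -0.2475, 0.0857]
orientation: [0.705, -0.05, 0.706, 0.051]
wrist_force: [0.8, 0.6, -0.9]
finger_gap: 0.0395
```

```bash
python3 -c "
from h import *
s=go(.6076,-.3291,.016,98)
cv2.imwrite('pics/w4.png',env.read_camera('wrist')[:,:,::-1])"
```

```text
t 4.93 tcp [ 0.5764 -0.2475  0.0857] theta 98.2 tilt 0.08 gap 0.0395 F [ 0.8  0.6 -0.9]
delta tool cm [ 6.96 -8.53  1.94] wx 0.2 j [-0.53  0.49 -0.06  1.03 -0.   -0.68]
```

View pics/w4.png

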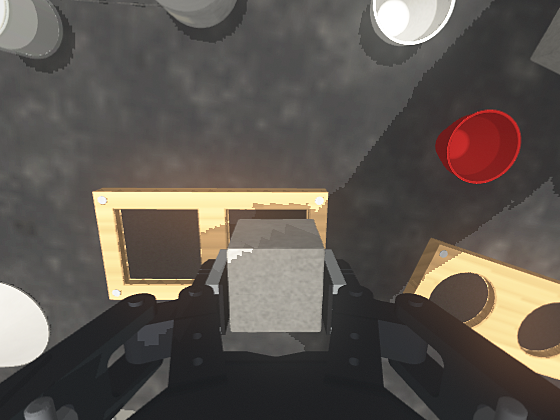

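```bash
python3 -c "
from h import *
s=env.get_state();C=cam('wrist',s)
p=onz(C,[(120,209),(200,208),(200,284),(121,279)],.014);print(p.round(4),p.mean(0))
print(onz(C,[(94,191),(327,189),(108,300)],.014).round(4))
"
```

```text
[[ 0.583  -0.3579  0.014 ]
 [ 0.574  -0.3018  0.014 ]
 [ 0.6342 -0.2969  0.014 ]
 [ 0.6386 -0.3565  0.014 ]] [ 0.60743483 -0.32827229  0.014     ]
[[ 0.5725 -0.3759  0.014 ]
 [ 0.5473 -0.2151  0.014 ]
 [ 0.6582 -0.3662  0.014 ]]
```

Emit:
drive_tool --plan '[[[0,-2.8,0.7,0,0,0,0.2],[0,-2.8,0.6,0,0,0,0.2],[0,-2.8,0.6,0,0,0,0.2],[2,0,0,0,0,0,0.2],[2,0,0,0,0,0,0.2]]]'

```text
clock: 5.4
tcp_pos: [0.609, -0.3304, 0.0471]
orientation: [0.707, -0.049, 0.704, 0.047]
wrist_force: [-0.6, 0.1, -1.3]
finger_gap: 0.0399
```

```bash
python3 -c "
from h import *
s=go(.6075,-.3287,.019,98)
cv2.imwrite('pics/w5.png',env.read_camera('wrist')[:,:,::-1])"
```

```text
t 5.4 tcp [ 0.609  -0.3304  0.0471] theta 97.79 tilt 0.26 gap 0.0399 F [-0.6  0.1 -1.3]
delta tool cm [ 2.81  0.2  -0.14] wx -0.2 j [-0.61  0.63  0.09  1.02 -0.   -0.75]
```

View pics/w5.png

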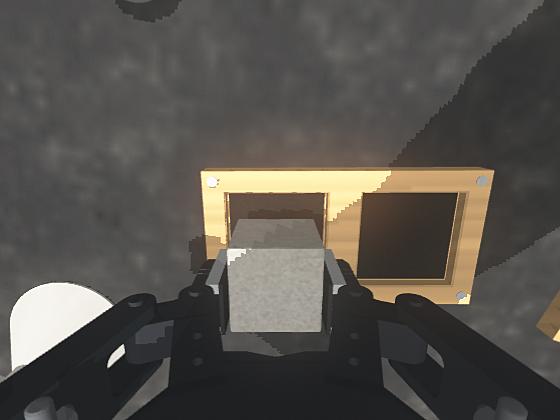

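Emit:
drive_tool --plan '[[[1,0.1,-0.1,0,0,0,0.2],[0.8,0,0,0,0,0,0.2],[0.5,0,0,0,0,0,0.2],[0.3,0,0,0,0,0,0.2],[0,0,0,0,0,0,0.2]]]'

```text
clock: 5.87
tcp_pos: [0.6066, -0.3256, 0.0201]
orientation: [0.705, -0.05, 0.705, 0.05]
wrist_force: [-0.3, 0.2, -0.9]
finger_gap: 0.0398
```

```bash
python3 -c "
from h import *
s=go(.6075,-.3287,.019,98)
cv2.imwrite('pics/w6.png',env.read_camera('wrist')[:,:,::-1])"
```

```text
t 5.87 tcp [ 0.6066 -0.3256  0.0201] theta 98.04 tilt 0.02 gap 0.0398 F [-0.3  0.2 -0.9]
delta tool cm [ 0.11 -0.32  0.04] wx 0.0 j [-0.61  0.65  0.05  0.97  0.   -0.75]
```

View pics/w6.png

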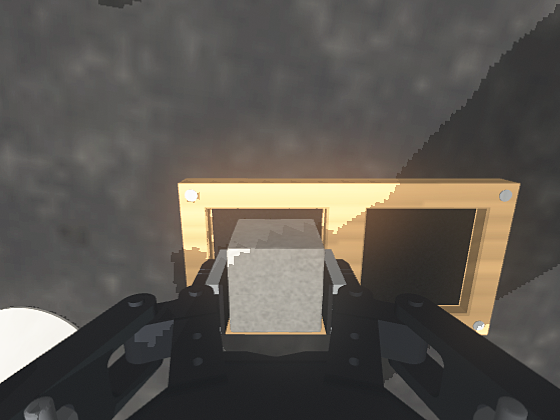

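Emit:
drive_tool --plan '[[[0,-0.3,0,0,0,0,0.2],[0.2,0,0,0,0,0,0.2],[0.2,0,0,0,0,0,0.2],[0,0,0,0,0,0,0.2],[0,0,0,0,0,0,0.2]]]'

```text
clock: 6.33
tcp_pos: [0.6081, -0.33, 0.0192]
orientation: [0.706, -0.05, 0.704, 0.049]
wrist_force: [-3.2, 0.7, 9.8]
finger_gap: 0.0391
```

Emit:
drive_tool --plan '[[[-0.2,0,0,0,0,0,0.2],[0,0,0,0,0,0,0.75],[0,0,0,0,0,0,0.75],[0,0,0,0,0,0,0.75],[0,0,0,0,0,0,0.75]]]'

```text
clock: 6.75
tcp_pos: [0.607, -0.3289, 0.0179]
orientation: [0.705, -0.049, 0.705, 0.05]
wrist_force: [0.6, -0.9, 0.2]
finger_gap: 0.064
```

```bash
python3 -c "
from h import *
s=go(.4277,-.0709,.1,76.5)
cv2.imwrite('pics/w7.png',env.read_camera('wrist')[:,:,::-1])"
```

```text
t 6.75 tcp [ 0.607  -0.3289  0.0179] theta 98.03 tilt 0.03 gap 0.064 F [ 0.6 -0.9  0.2]
delta tool cm [ -8.19  28.05 -14.15] wx 21.5 j [-0.61  0.66  0.06  0.97  0.   -0.75]
```

View pics/w7.png

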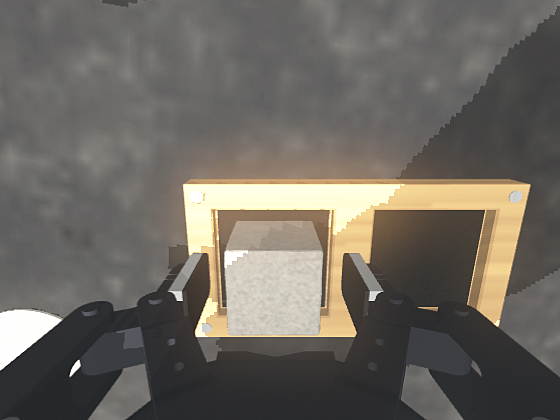

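Emit:
drive_tool --plan '[[[-2,0,0,0,0,0,0.8],[-3,0,0,0,0,0,0.85],[-3,0,0,0,0,0,0.85],[-2,2,-1,0,0,0,0.85],[-1,3.4,-1.7,0,0,0,0.85]]]'

```text
clock: 7.22
tcp_pos: [0.5758, -0.2828, 0.1314]
orientation: [0.708, -0.05, 0.703, 0.047]
wrist_force: [1.0, 0.4, 0.0]
finger_gap: 0.0726
```

Emit:
drive_tool --plan '[[[0,3.4,-1.7,0,0,0,0.85],[0,3.4,-1.7,0,0,0,0.85],[0,3.4,-1.7,0,0,0,0.85],[0,3.4,-1.7,0,0,0,0.85],[0,3.4,-1.7,0,0,0,0.85]]]'

```text
clock: 7.63
tcp_pos: [0.4636, -0.1215, 0.1281]
orientation: [0.705, -0.049, 0.705, 0.049]
wrist_force: [0.9, 0.4, 1.4]
finger_gap: 0.0722
```

Emit:
drive_tool --plan '[[[0,3.4,-1.7,0,0,0,0.85],[0,2.2,-1.2,5.4,0,0,0.85],[0,0,0,5.4,0,0,0.85],[0,0,0,5.4,0,0,0.85],[0,0,0,5.3,0,0,0.85]]]'

```text
clock: 8.05
tcp_pos: [0.4281, -0.0708, 0.1285]
orientation: [0.702, 0.084, 0.702, -0.084]
wrist_force: [-0.3, 0.4, 0.2]
finger_gap: 0.0727
```

```bash
python3 -c "
from h import *
s=go(.428,-.071,.011,76.5)
im=env.read_camera('wrist')[:,:,::-1]
cv2.imwrite('pics/w8.png',im)
go(.428,-.071)"
```

```text
t 8.05 tcp [ 0.4281 -0.0708  0.1285] theta 76.33 tilt 0.04 gap 0.0727 F [-0.3  0.4  0.2]
delta tool cm [11.75 -0.03 -0.02] wx -0.2 j [-0.35  0.1  -0.48  0.99  0.   -0.11]
t 8.1 tcp [ 0.4283 -0.071   0.1285] theta 76.08 tilt 0.04 gap 0.0727 F [ 0.  -0.4  0.6]
delta tool cm [-0.   -0.   -0.03] wx None j [-0.35  0.1  -0.48  0.99  0.   -0.11]
```

View pics/w8.png

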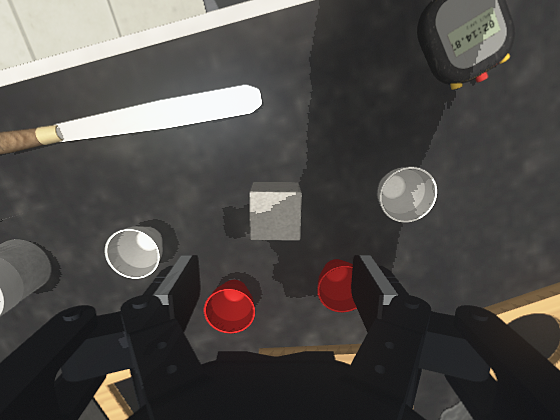

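```bash
python3 -c "
from h import *
s=env.get_state();C=cam('wrist',s)
print(onz(C,[(250,191),(301,191),(301,240),(250,240),(275.5,215.5)],.04).round(4))
print(onz(C,[(132,253.5),(407.5,194),(230,312),(341,288)],.037).round(4))
"
```

```text
[[ 0.4055 -0.0852  0.04  ]
 [ 0.4147 -0.0479  0.04  ]
 [ 0.4534 -0.0565  0.04  ]
 [ 0.4437 -0.0956  0.04  ]
 [ 0.4289 -0.0712  0.04  ]]
[[ 0.433  -0.1919  0.037 ]
 [ 0.4374  0.031   0.037 ]
 [ 0.5044 -0.1301  0.037 ]
 [ 0.5047 -0.0334  0.037 ]]
```

Emit:
drive_tool --plan '[[[3,0,0,0,0,0,0.85],[3,0,0,0,0,0,0.85],[3,0,0,0,0,0,0.85],[1.7,0,0,0,0,0,0.85],[0.8,0,0,0,0,0,0.85]]]'

```text
clock: 8.52
tcp_pos: [0.4264, -0.0708, 0.0109]
orientation: [0.701, 0.083, 0.704, -0.082]
wrist_force: [-0.0, 1.0, 0.2]
finger_gap: 0.0723
```

Emit:
drive_tool --plan '[[[0,0,0,0,0,0,0.2],[0,0,0,0,0,0,0.2],[0,0,0,0,0,0,0.2],[0,0,0,0,0,0,0.2],[0,0,0,0,0,0,0.2]]]'

```text
clock: 8.93
tcp_pos: [0.4295, -0.0718, 0.0144]
orientation: [0.703, 0.083, 0.701, -0.083]
wrist_force: [-0.6, -0.1, 2.3]
finger_gap: 0.0396
```

```bash
python3 -c "
from h import *
s=go(.5961,-.2496,.087,98)
im=env.read_camera('wrist')[:,:,::-1]
cv2.imwrite('pics/w9.png',im)"
```

```text
t 8.93 tcp [ 0.4295 -0.0718  0.0144] theta 76.54 tilt 0.15 gap 0.0396 F [-0.6 -0.1  2.3]
delta tool cm [ -7.2  -13.42  20.36] wx -21.5 j [-0.35  0.24 -0.64  0.68  0.   -0.12]
```

View pics/w9.png

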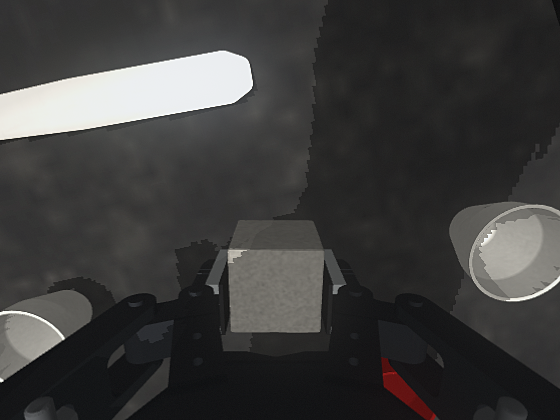

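Emit:
drive_tool --plan '[[[-1,0,0,0,0,0,0.2],[-2.2,0,0,0,0,0,0.2],[-2.3,0,0,0,0,0,0.2],[-2,0,0,0,0,0,0.2],[0,-1.6,2.4,0,0,0,0.2]]]'

```text
clock: 9.4
tcp_pos: [0.4464, -0.0903, 0.0917]
orientation: [0.703, 0.082, 0.702, -0.082]
wrist_force: [0.1, 0.0, -2.0]
finger_gap: 0.0395
```

Emit:
drive_tool --plan '[[[0,-2.0,3.0,0,0,0,0.2],[0,-2.0,3.0,0,0,0,0.2],[0,-2.0,3.0,0,0,0,0.2],[0,-2.0,3.0,0,0,0,0.2],[0,-2.0,3.0,0,0,0,0.2]]]'

```text
clock: 9.82
tcp_pos: [0.5715, -0.226, 0.0885]
orientation: [0.702, 0.083, 0.702, -0.083]
wrist_force: [-0.2, 0.6, -1.5]
finger_gap: 0.0395
```

Emit:
drive_tool --plan '[[[0,-1.8,3.0,0,0,0,0.2],[0,0,0,-5.4,0,0,0.2],[0,0,0,-5.4,0,0,0.2],[0,0,0,-5.4,0,0,0.2],[0,0,0,-5.3,0,0,0.2]]]'

```text
clock: 10.23
tcp_pos: [0.5954, -0.2494, 0.0878]
orientation: [0.705, -0.051, 0.706, 0.051]
wrist_force: [0.6, -0.7, -2.0]
finger_gap: 0.0393
```

```bash
python3 -c "
from h import *
s=go(.5961,-.2496,.019,98)
im=env.read_camera('wrist')[:,:,::-1]
cv2.imwrite('pics/w10.png',im)
s=go(.5961,-.2496,.019,98)"
```

```text
t 10.23 tcp [ 0.5954 -0.2494  0.0878] theta 98.28 tilt 0.06 gap 0.0393 F [ 0.6 -0.7 -2. ]
delta tool cm [ 6.88 -0.03  0.07] wx 0.3 j [-0.52  0.52  0.    1.05  0.   -0.67]
t 10.28 tcp [ 0.5954 -0.2493  0.088 ] theta 98.51 tilt 0.04 gap 0.0396 F [ 0.3 -0.1 -2. ]
delta tool cm [ 6.9  -0.05  0.07] wx 0.5 j [-0.52  0.52  0.    1.05  0.   -0.67]
```

View pics/w10.png

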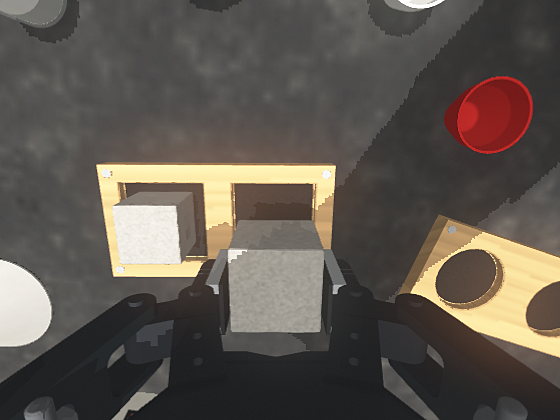

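Emit:
drive_tool --plan '[[[2.5,0,0.1,0,0,0,0.2],[2.0,0,0,0,0,0,0.2],[1.2,0,0,0,0,0,0.2],[0.6,0,0,0,0,0,0.2],[0.3,0,0,0,0,0,0.2]]]'

```text
clock: 10.7
tcp_pos: [0.5958, -0.2486, 0.0212]
orientation: [0.705, -0.049, 0.706, 0.05]
wrist_force: [-0.1, 0.6, -1.0]
finger_gap: 0.0396
```

Emit:
drive_tool --plan '[[[0.2,0,0,0,0,0,0.2],[0.1,0,0,0,0,0,0.2],[0,0,0,0,0,0,0.2],[0,0,0,0,0,0,0.2],[0,0,0,0,0,0,0.2]]]'

```text
clock: 11.12
tcp_pos: [0.5973, -0.2495, 0.0205]
orientation: [0.706, -0.05, 0.705, 0.049]
wrist_force: [-1.3, 0.0, 3.7]
finger_gap: 0.0398
```

```bash
python3 -c "
from h import *
s=go(.5961,-.2496,.019,98)
im=env.read_camera('wrist')[:,:,::-1]
cv2.imwrite('pics/w11.png',im)"
```

```text
t 11.12 tcp [ 0.5973 -0.2495  0.0205] theta 98.02 tilt 0.12 gap 0.0398 F [-1.3  0.   3.7]
delta tool cm [ 0.15  0.01 -0.12] wx 0.0 j [-0.52  0.58 -0.08  0.91  0.   -0.66]
```

View pics/w11.png

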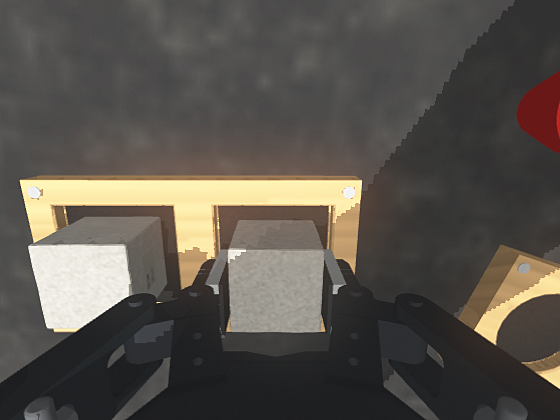

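Emit:
drive_tool --plan '[[[0,0,0,0,0,0,0.68],[0,0,0,0,0,0,0.68],[0,0,0,0,0,0,0.68],[-1,0,0,0,0,0,0.68],[-2,0,0,0,0,0,0.68]]]'

```text
clock: 11.58
tcp_pos: [0.5946, -0.2481, 0.0472]
orientation: [0.704, -0.048, 0.707, 0.051]
wrist_force: [-0.3, 0.4, -0.9]
finger_gap: 0.0581
```

Emit:
drive_tool --plan '[[[-3,0,0,0,0,0,0.85],[-3,0,0,0,0,0,0.85],[-2,0,0,0,0,0,0.85],[0,0,0,6.3,0,0,0.85],[0,0,0,6.2,0,0,0.85]]]'

```text
clock: 12.0
tcp_pos: [0.598, -0.2499, 0.1326]
orientation: [0.708, 0.029, 0.705, -0.03]
wrist_force: [-0.2, -0.0, 0.3]
finger_gap: 0.0726
```

Emit:
drive_tool --plan '[[[0,0,0,6.2,0,0,0.85],[0,0,-3,0,0,0,0.85],[0,0,-4,0,0,0,0.85],[0,0,-4,0,0,0,0.85],[0,0,-3,0,0,0,0.85]]]'

```text
clock: 12.42
tcp_pos: [0.4562, -0.222, 0.1294]
orientation: [0.704, 0.066, 0.705, -0.065]
wrist_force: [-0.4, 0.2, 0.4]
finger_gap: 0.0723
```

```bash
python3 -c "
from h import *
s=go(.433,-.192,.011,79.3)
im=env.read_camera('wrist')[:,:,::-1]
cv2.imwrite('pics/w12.png',im)
im=env.read_camera('top')[:,:,::-1]
cv2.imwrite('pics/t12.png',cv2.resize(im[120:260,130:430],None,fx=2.6,fy=2.6,interpolation=2))"
```

```text
t 12.42 tcp [ 0.4562 -0.222   0.1294] theta 79.34 tilt 0.09 gap 0.0723 F [-0.4  0.2  0.4]
delta tool cm [11.84  2.52 -2.82] wx 0.0 j [-0.61  0.24 -0.31  1.02 -0.   -0.43]
```

View pics/w12.png

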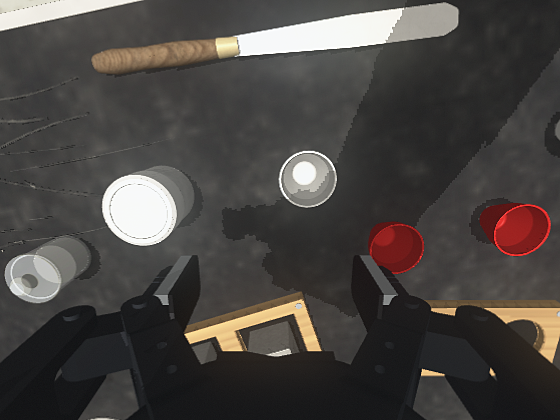

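View pics/t12.png

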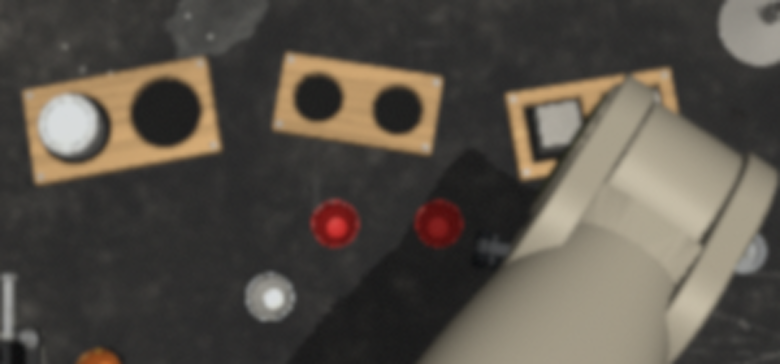

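```bash
python3 -c "
from h import *
s=env.get_state();C=cam('wrist',s)
print(onz(C,[(308,179.5),(279,179.5),(337,179.5)],.037).round(4),onz(C,[(139.5,211.5)],.058).round(4),onz(C,[(33,277)],.064))
go(.433,-.192,.011,79.3)
"
```

```text
[[ 0.4315 -0.1913  0.037 ]
 [ 0.4274 -0.213   0.037 ]
 [ 0.4357 -0.1697  0.037 ]] [[ 0.4277 -0.3141  0.058 ]] [[ 0.45984471 -0.40233274  0.064     ]]
t 12.52 tcp [ 0.4538 -0.2208  0.1292] theta 79.25 tilt 0.29 gap 0.0726 F [-0.2  0.   0.6]
delta tool cm [11.84  2.42 -2.52] wx -0.1 j [-0.61  0.24 -0.31  1.02 -0.   -0.42]
```

Emit:
drive_tool --plan '[[[1,2.5,-2.6,0,0,0,0.85],[3,0,0,0,0,0,0.85],[3,0,0,0,0,0,0.85],[1,0,0,0,0,0,0.85],[0,0,0,0,0,0,0.85]]]' --squeeze 30

```text
clock: 12.93
tcp_pos: [0.4369, -0.1929, 0.0475]
orientation: [0.703, 0.066, 0.705, -0.065]
wrist_force: [0.0, 0.5, 0.3]
finger_gap: 0.0727
```

```bash
python3 -c "
from h import *
s=go(.4325,-.1918,.010,79.3)
im=env.read_camera('wrist')[:,:,::-1]
cv2.imwrite('pics/w13.png',im)"
```

```text
t 12.93 tcp [ 0.4369 -0.1929  0.0475] theta 79.33 tilt 0.24 gap 0.0727 F [0.  0.5 0.3]
delta tool cm [ 3.76  0.02 -0.44] wx 0.0 j [-0.58  0.27 -0.5   0.81  0.   -0.4 ]
```

View pics/w13.png

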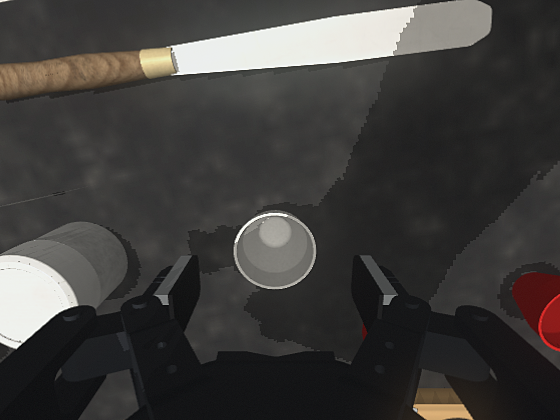

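Emit:
drive_tool --plan '[[[2,0,-0.3,0,0,0,0.85],[1.2,0,0,0,0,0,0.85],[0.6,0,0,0,0,0,0.85],[0,0,0,0,0,0,0.85],[0,0,0,0,0,0,0.85]]]'

```text
clock: 13.4
tcp_pos: [0.4361, -0.1939, 0.0123]
orientation: [0.704, 0.066, 0.704, -0.066]
wrist_force: [-0.0, 0.3, -0.4]
finger_gap: 0.0724
```

```bash
python3 -c "
from h import *
s=go(.4325,-.1918,.010,79.3)
im=env.read_camera('wrist')[:,:,::-1]
cv2.imwrite('pics/w14.png',im)"
```

```text
t 13.4 tcp [ 0.4361 -0.1939  0.0123] theta 79.32 tilt 0.08 gap 0.0724 F [-0.   0.3 -0.4]
delta tool cm [ 0.23  0.14 -0.39] wx 0.0 j [-0.59  0.31 -0.54  0.71  0.   -0.4 ]
```

View pics/w14.png

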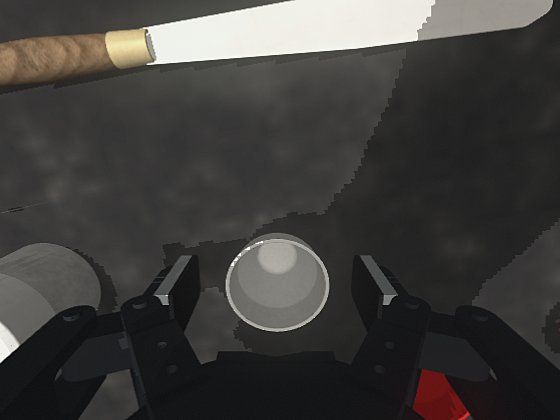

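```bash
python3 -c "
from h import *
s=env.get_state();C=cam('wrist',s)
p=onz(C,[(277.5,283.5)],.037)[0];print(p)
go(p[0],p[1],.010,79.3)
"
```

```text
[ 0.43193653 -0.19257031  0.037     ]
t 13.45 tcp [ 0.4362 -0.194   0.0125] theta 79.33 tilt 0.11 gap 0.0724 F [ 0.  -1.3 -0.4]
delta tool cm [ 0.25  0.06 -0.45] wx 0.0 j [-0.59  0.31 -0.54  0.71  0.   -0.4 ]
```

Shift back 4 mm along tool z, then close.

Emit:
drive_tool --plan '[[[0.1,0.1,-0.4,0,0,0,0.85],[0,0,0,0,0,0,0.2],[0,0,0,0,0,0,0.2],[0,0,0,0,0,0,0.2],[0,0,0,0,0,0,0.2]]]'

```text
clock: 13.87
tcp_pos: [0.4318, -0.1917, 0.0109]
orientation: [0.704, 0.066, 0.704, -0.066]
wrist_force: [-0.8, 0.9, 5.6]
finger_gap: 0.0413
```

Emit:
drive_tool --plan '[[[0,0,0,0,0,0,0.2],[0,0,0,0,0,0,0.2],[0,0,0,0,0,0,0.2],[-0.7,0,0,0,0,0,0.2],[-0.8,0,0,0,0,0,0.2]]]'

```text
clock: 14.28
tcp_pos: [0.4308, -0.1912, 0.0253]
orientation: [0.704, 0.066, 0.705, -0.066]
wrist_force: [-0.1, 0.1, -0.4]
finger_gap: 0.0414
```

```bash
python3 -c "
from h import *
s=go(.6202,-.0928,.09,79.3)
im=env.read_camera('wrist')[:,:,::-1]
cv2.imwrite('pics/w15.png',im)"
```

```text
t 14.28 tcp [ 0.4308 -0.1912  0.0253] theta 79.32 tilt 0.09 gap 0.0414 F [-0.1  0.1 -0.4]
delta tool cm [-6.49 13.18 16.79] wx 0.0 j [-0.59  0.29 -0.54  0.74  0.   -0.4 ]
```

View pics/w15.png

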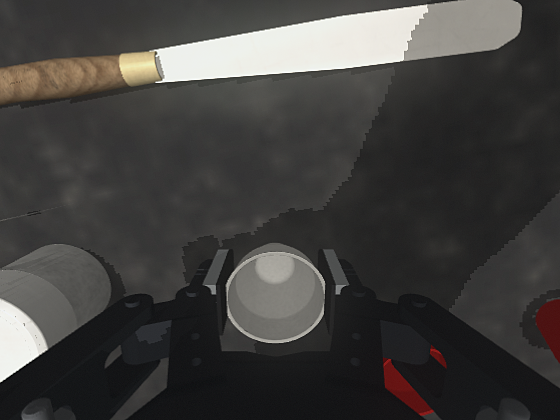

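Emit:
drive_tool --plan '[[[-1.5,0,0,0,0,0,0.2],[-2.5,0,0,0,0,0,0.2],[-2.5,0,0,0,0,0,0.2],[0,1.2,1.6,0,0,0,0.2],[0,2.2,2.8,0,0,0,0.2]]]'

```text
clock: 14.75
tcp_pos: [0.4807, -0.1677, 0.0926]
orientation: [0.705, 0.066, 0.703, -0.068]
wrist_force: [0.7, -0.2, -1.4]
finger_gap: 0.0414
```

Emit:
drive_tool --plan '[[[0,2.2,2.8,0,0,0,0.2],[0,2.2,2.8,0,0,0,0.2],[0,2.2,2.8,0,0,0,0.2],[0,2.0,2.5,0,0,0,0.2],[0,1.2,1.5,0,0,0,0.2]]]'

```text
clock: 15.17
tcp_pos: [0.6239, -0.0912, 0.0906]
orientation: [0.705, 0.065, 0.703, -0.065]
wrist_force: [0.2, -0.2, 0.2]
finger_gap: 0.0413
```

```bash
python3 -c "
from h import *
s=go(.6202,-.0928,.017,79.3)
im=env.read_camera('wrist')[:,:,::-1]
cv2.imwrite('pics/w16.png',im)"
```

```text
t 15.17 tcp [ 0.6239 -0.0912  0.0906] theta 79.43 tilt 0.13 gap 0.0413 F [ 0.2 -0.2  0.2]
delta tool cm [ 7.36 -0.22 -0.35] wx 0.1 j [-0.27  0.49 -0.04  1.04  0.   -0.09]
```

View pics/w16.png

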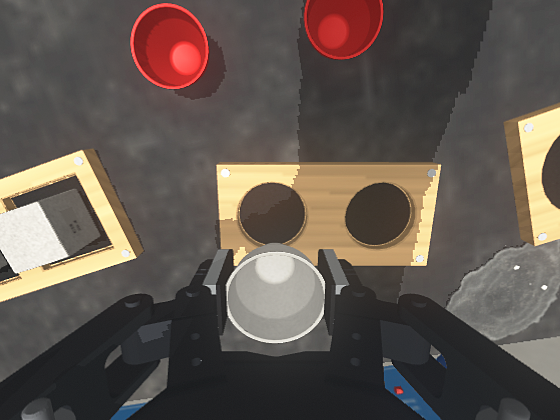

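```bash
python3 -c "
from h import *
s=env.get_state();C=cam('wrist',s)
p=onz(C,[(272.5,214),(379,213.5)],.014);print(p)
go(p[0][0],p[0][1],.018,79.3)
"
```

```text
[[ 0.62177009 -0.09164879  0.014     ]
 [ 0.63561297 -0.01505877  0.014     ]]
t 15.22 tcp [ 0.6261 -0.0903  0.0906] theta 79.52 tilt 0.26 gap 0.0411 F [ 3.  -1.   0.6]
delta tool cm [ 7.25 -0.22 -0.43] wx 0.2 j [-0.27  0.49 -0.04  1.04  0.   -0.09]
```

Emit:
drive_tool --plan '[[[1,-0.2,-0.4,0,0,0,0.2],[2.5,0,0,0,0,0,0.2],[2,0,0,0,0,0,0.2],[0.9,0,0,0,0,0,0.2],[0.4,0,0,0,0,0,0.2]]]'

```text
clock: 15.63
tcp_pos: [0.615, -0.0938, 0.0205]
orientation: [0.703, 0.066, 0.705, -0.066]
wrist_force: [-0.2, -0.0, -0.3]
finger_gap: 0.0415
```

```bash
python3 -c "
from h import *
s=go(.621,-.0923,.017,79.3)
im=env.read_camera('wrist')[:,:,::-1]
cv2.imwrite('pics/w17.png',im)"
```

```text
t 15.63 tcp [ 0.615  -0.0938  0.0205] theta 79.32 tilt 0.2 gap 0.0415 F [-0.2 -0.  -0.3]
delta tool cm [0.35 0.26 0.56] wx 0.0 j [-0.28  0.54 -0.15  0.89  0.   -0.09]
```

View pics/w17.png

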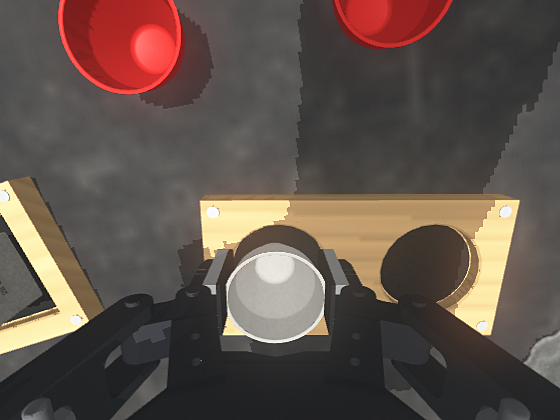

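Emit:
drive_tool --plan '[[[0,0.2,0.4,0,0,0,0.2],[0,0,0,0,0,0,0.2],[0,0,0,0,0,0,0.2],[0,0,0,0,0,0,0.2],[0,0,0,0,0,0,0.2]]]'

```text
clock: 16.1
tcp_pos: [0.6214, -0.093, 0.0231]
orientation: [0.705, 0.066, 0.704, -0.066]
wrist_force: [0.4, 0.7, -0.4]
finger_gap: 0.0416
```

```bash
python3 -c "
from h import *
s=go(.621,-.0923,.017,79.3)
im=env.read_camera('wrist')[:,:,::-1]
cv2.imwrite('pics/w18.png',im)
s=go(.621,-.0923,.017,79.3)
"
```

```text
t 16.1 tcp [ 0.6214 -0.093   0.0231] theta 79.33 tilt 0.08 gap 0.0416 F [ 0.4  0.7 -0.4]
delta tool cm [ 0.61  0.07 -0.06] wx 0.0 j [-0.28  0.54 -0.13  0.89  0.   -0.09]
t 16.15 tcp [ 0.6212 -0.093   0.0229] theta 79.33 tilt 0.06 gap 0.0411 F [-0.5  0.4  0.1]
delta tool cm [ 0.59  0.07 -0.04] wx 0.0 j [-0.28  0.54 -0.13  0.89  0.   -0.09]
```

View pics/w18.png

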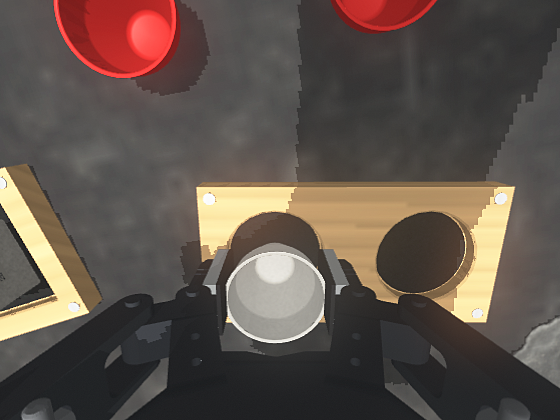

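Emit:
drive_tool --plan '[[[0.3,0,0,0,0,0,0.2],[0.2,0,0,0,0,0,0.2],[0.1,0,0,0,0,0,0.2],[0,0,0,0,0,0,0.2],[0,0,0,0,0,0,0.2]]]'

```text
clock: 16.57
tcp_pos: [0.6213, -0.093, 0.017]
orientation: [0.704, 0.066, 0.704, -0.066]
wrist_force: [-0.7, -0.3, 5.1]
finger_gap: 0.0416
```

Emit:
drive_tool --plan '[[[0,0,0,0,0,0,0.66],[0,0,0,0,0,0,0.66],[0,0,0,0,0,0,0.66],[-0.5,0,0,0,0,0,0.66],[-2,0,0,0,0,0,0.66]]]'

```text
clock: 16.98
tcp_pos: [0.6182, -0.0922, 0.0382]
orientation: [0.702, 0.066, 0.706, -0.065]
wrist_force: [-0.2, 0.7, -1.0]
finger_gap: 0.0566
```

Emit:
drive_tool --plan '[[[-2.5,0,0,0,0,0,0.8],[-3,0,0,0,0,0,0.85],[-3,0,0,0,0,0,0.85],[0,1,-2,0,0,0,0.85],[0,2.3,-3.2,0,0,0,0.85]]]'

```text
clock: 17.4
tcp_pos: [0.5799, -0.0536, 0.1292]
orientation: [0.707, 0.066, 0.701, -0.068]
wrist_force: [0.3, 0.6, -0.0]
finger_gap: 0.0724
```

```bash
python3 -c "
from h import *
s=go(.437,.032,.010,79.3)
im=env.read_camera('wrist')[:,:,::-1]
cv2.imwrite('pics/w19.png',im)
"
```

```text
t 17.4 tcp [ 0.5799 -0.0536  0.1292] theta 79.12 tilt 0.5 gap 0.0724 F [ 0.3  0.6 -0. ]
delta tool cm [ 11.77   5.72 -15.75] wx -0.2 j [-0.23  0.37 -0.13  1.06 -0.   -0.04]
```

View pics/w19.png

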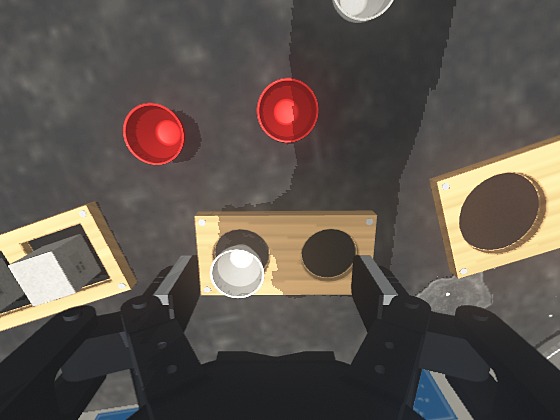

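Emit:
drive_tool --plan '[[[0,1.3,-3.6,0,0,0,0.85],[0,1.3,-3.6,0,0,0,0.85],[0,1.3,-3.6,0,0,0,0.85],[0,1.2,-3.4,0,0,0,0.85],[0,0.6,-1.6,0,0,0,0.85]]]'

```text
clock: 17.87
tcp_pos: [0.4262, 0.0362, 0.1258]
orientation: [0.703, 0.065, 0.706, -0.065]
wrist_force: [-0.4, -0.3, -0.1]
finger_gap: 0.0725
```

Emit:
drive_tool --plan '[[[3,0,0,0,0,0,0.85],[3,0,0,0,0,0,0.85],[1.5,0,0,0,0,0,0.85],[0,0,0,0,0,0,0.85],[0,0,0,0,0,0,0.85]]]'

```text
clock: 18.28
tcp_pos: [0.4303, 0.0346, 0.051]
orientation: [0.703, 0.066, 0.705, -0.066]
wrist_force: [0.1, -0.1, 0.4]
finger_gap: 0.0728
```

```bash
python3 -c "
from h import *
s=go(.437,.032,.011,79.3)
im=env.read_camera('wrist')[:,:,::-1]
cv2.imwrite('pics/w20.png',im)
"
```

```text
t 18.28 tcp [0.4303 0.0346 0.051 ] theta 79.34 tilt 0.13 gap 0.0728 F [ 0.1 -0.1  0.4]
delta tool cm [ 4.   -0.13  0.71] wx 0.0 j [-0.11  0.19 -0.6   0.79  0.    0.08]
```

View pics/w20.png

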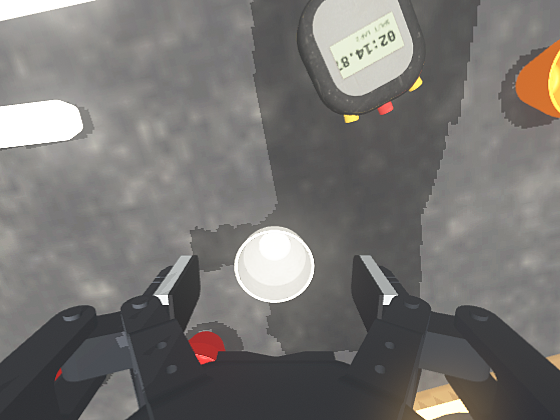

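```bash
python3 -c "
from h import *
s=env.get_state();C=cam('wrist',s)
p=onz(C,[(274.5,264.5)],.037)[0];print(p)
go(p[0],p[1],.011,79.3)
"
```

```text
[0.43730037 0.03255274 0.037     ]
t 18.33 tcp [0.4315 0.0344 0.0519] theta 79.33 tilt 0.0 gap 0.073 F [-0.1 -0.8  0.1]
delta tool cm [ 4.09 -0.07  0.61] wx 0.0 j [-0.11  0.19 -0.6   0.79  0.    0.08]
```

Emit:
drive_tool --plan '[[[2,-0.1,0.6,0,0,0,0.85],[1.5,0,0,0,0,0,0.85],[0.5,0,0,0,0,0,0.85],[0,0,0,0,0,0,0.85],[0,0,0,0,0,0,0.2]]]'

```text
clock: 18.75
tcp_pos: [0.4374, 0.0323, 0.0122]
orientation: [0.704, 0.066, 0.704, -0.066]
wrist_force: [-0.7, -0.1, -0.2]
finger_gap: 0.0619
```

Emit:
drive_tool --plan '[[[0,0,0,0,0,0,0.2],[0,0,0,0,0,0,0.2],[0,0,0,0,0,0,0.2],[0,0,0,0,0,0,0.2],[0,0,0,0,0,0,0.2]]]'

```text
clock: 19.17
tcp_pos: [0.4381, 0.0323, 0.0127]
orientation: [0.705, 0.066, 0.703, -0.066]
wrist_force: [-0.4, 0.4, 5.2]
finger_gap: 0.0418
```

Emit:
drive_tool --plan '[[[0,0,0,0,0,0,0.2],[-0.7,0,0,0,0,0,0.2],[-0.8,0,0,0,0,0,0.2],[0,0,0,0,0,0,0.2],[0,0,0,0,0,0,0.2]]]'

```text
clock: 19.58
tcp_pos: [0.4378, 0.0322, 0.0273]
orientation: [0.705, 0.066, 0.703, -0.066]
wrist_force: [-0.6, -0.1, -0.7]
finger_gap: 0.0414
```

```bash
python3 -c "
from h import *
s=go(.635,-.0145,.09,79.3)
im=env.read_camera('wrist')[:,:,::-1]
cv2.imwrite('pics/w21.png',im)
"
```

```text
t 19.58 tcp [0.4378 0.0322 0.0273] theta 79.33 tilt 0.13 gap 0.0414 F [-0.6 -0.1 -0.7]
delta tool cm [-6.23 -0.94 20.25] wx 0.0 j [-0.11  0.23 -0.62  0.72  0.    0.08]
```

View pics/w21.png

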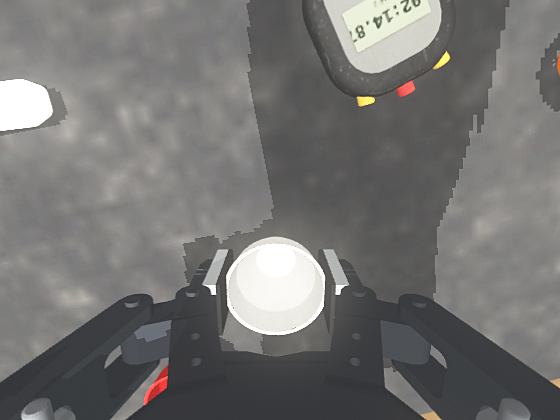

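```bash
python3 -c "
from h import *
s=env.get_state();C=cam('wrist',s);R=R_of(s['orientation'])
for v in (288,297):
  p=onz(C,[(276,v)],s['tcp_pos'][2]+.0255)[0];print(R.T@(p-s['tcp_pos'])*100)
"
```

```text
[-2.55036309 -0.00445749 -0.2900665 ]
[-2.54983705 -0.00416252  0.13352162]
```

Emit:
drive_tool --plan '[[[-1.5,0,0,0,0,0,0.2],[-2.5,0,0,0,0,0,0.2],[-2.3,0,0,0,0,0,0.2],[0,0,2,0,0,0,0.2],[0,-0.1,3.5,0,0,0,0.2]]]'

```text
clock: 20.05
tcp_pos: [0.4889, 0.0219, 0.0905]
orientation: [0.704, 0.065, 0.704, -0.065]
wrist_force: [0.9, 0.6, -0.6]
finger_gap: 0.0416
```

Emit:
drive_tool --plan '[[[0,-0.2,3.5,0,0,0,0.2],[0,-0.2,3.5,0,0,0,0.2],[0,-0.2,3.5,0,0,0,0.2],[0,-0.1,3,0,0,0,0.2],[0,-0.1,1.5,0,0,0,0.2]]]'

```text
clock: 20.47
tcp_pos: [0.6401, -0.0156, 0.0886]
orientation: [0.705, 0.066, 0.703, -0.066]
wrist_force: [0.8, 0.1, -0.3]
finger_gap: 0.0413
```

Emit:
drive_tool --plan '[[[2,0,0,0,0,0,0.2],[2,0,0,0,0,0,0.2],[1,0,0,0,0,0,0.2],[0,0,0,0,0,0,0.2],[0,0,0,0,0,0,0.2]]]'

```text
clock: 20.88
tcp_pos: [0.6357, -0.0143, 0.0385]
orientation: [0.703, 0.066, 0.705, -0.066]
wrist_force: [0.1, -0.4, -0.3]
finger_gap: 0.0414
```

```bash
python3 -c "
from h import *
s=go(.6355,-.0145,.0185,79.3)
im=env.read_camera('wrist')[:,:,::-1]
cv2.imwrite('pics/w22.png',im)
s=go(.6355,-.0145,.0185,79.3)
"
```

```text
t 20.88 tcp [ 0.6357 -0.0143  0.0385] theta 79.33 tilt 0.14 gap 0.0414 F [ 0.1 -0.4 -0.3]
delta tool cm [ 2.   -0.02 -0.01] wx 0.0 j [-0.15  0.54 -0.09  0.94  0.    0.04]
t 20.93 tcp [ 0.6366 -0.0144  0.0397] theta 79.33 tilt 0.01 gap 0.0415 F [ 0.6  0.6 -0.4]
delta tool cm [ 2.12 -0.03 -0.11] wx 0.0 j [-0.15  0.54 -0.09  0.94  0.    0.04]
```

View pics/w22.png

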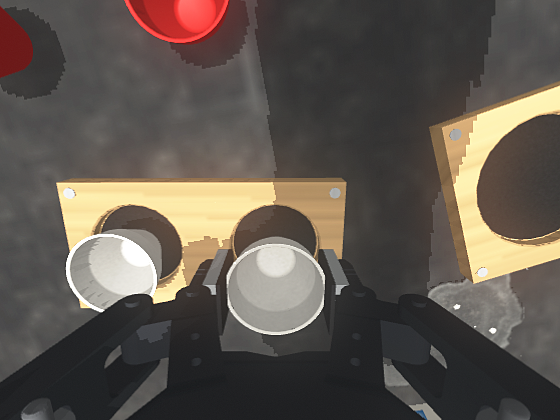

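Emit:
drive_tool --plan '[[[1,0,0.2,0,0,0,0.2],[0.6,0,0,0,0,0,0.2],[0.3,0,0,0,0,0,0.2],[0.2,0,0,0,0,0,0.2],[0,0,0,0,0,0,0.2]]]'

```text
clock: 21.35
tcp_pos: [0.639, -0.0149, 0.0189]
orientation: [0.704, 0.066, 0.704, -0.066]
wrist_force: [0.3, 0.3, 2.9]
finger_gap: 0.0418
```

```bash
python3 -c "
from h import *
s=go(.638,-.0145,.0185,79.3)
im=env.read_camera('wrist')[:,:,::-1]
cv2.imwrite('pics/w23.png',im)
"
```

```text
t 21.35 tcp [ 0.639  -0.0149  0.0189] theta 79.33 tilt 0.06 gap 0.0418 F [0.3 0.3 2.9]
delta tool cm [ 0.04  0.02 -0.1 ] wx 0.0 j [-0.15  0.57 -0.1   0.9  -0.    0.04]
```

View pics/w23.png

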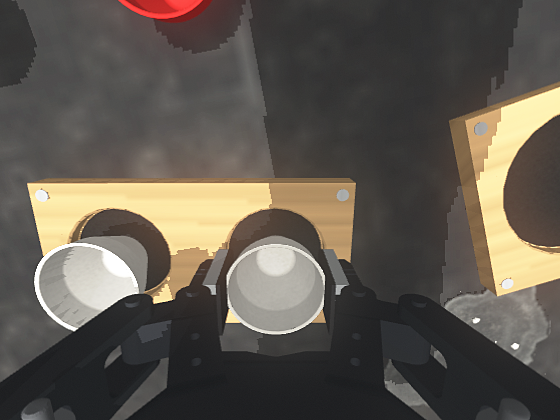

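Emit:
drive_tool --plan '[[[0,0,0,0,0,0,0.66],[0,0,0,0,0,0,0.66],[0,0,0,0,0,0,0.66],[-0.5,0,0,0,0,0,0.66],[-2,0,0,0,0,0,0.66]]]'

```text
clock: 21.82
tcp_pos: [0.636, -0.0145, 0.0403]
orientation: [0.702, 0.066, 0.706, -0.066]
wrist_force: [-0.2, -0.4, -0.3]
finger_gap: 0.0561
```

Emit:
drive_tool --plan '[[[-2.5,0,0,0,0,0,0.66],[-3,0,0,0,0,0,0.85],[-3,0,0,0,0,0,0.95],[0,-2.2,-1,0,0,0,0.95],[0,-3.4,-1.5,0,0,0,0.95]]]'

```text
clock: 22.23
tcp_pos: [0.6069, -0.0641, 0.1315]
orientation: [0.707, 0.064, 0.702, -0.064]
wrist_force: [0.4, -0.9, -0.5]
finger_gap: 0.0809
```

Emit:
drive_tool --plan '[[[0,-3.4,-1.5,0,0,0,0.95],[0,-3.4,-1.5,0,0,0,0.95],[0,-3.4,-1.5,0,0,0,0.95],[0,-3.4,-1.5,0,0,0,0.95],[0,-3.4,-1.5,0,0,0,0.95]]]'

```text
clock: 22.65
tcp_pos: [0.4975, -0.2196, 0.1288]
orientation: [0.704, 0.066, 0.704, -0.066]
wrist_force: [0.2, 0.3, 0.9]
finger_gap: 0.0812
```

Emit:
drive_tool --plan '[[[0,-3.4,-1.5,0,0,0,0.95],[0,-3.4,-1.5,0,0,0,0.95],[0,0,0,7,0,0,0.95],[0,0,0,7,0,0,0.95],[0,0,0,7,0,0,0.95]]]'

```text
clock: 23.07
tcp_pos: [0.4558, -0.2808, 0.1287]
orientation: [0.68, 0.196, 0.679, -0.196]
wrist_force: [-0.1, -0.1, -0.9]
finger_gap: 0.0812
```

Emit:
drive_tool --plan '[[[0,0,0,7,0,0,0.95],[0,0,0,7,0,0,0.95],[0,0,0,7,0,0,0.95],[0,0,0,7,0,0,0.95],[0,0,0,7,0,0,0.95]]]'

```text
clock: 23.48
tcp_pos: [0.4565, -0.2798, 0.1286]
orientation: [0.59, 0.39, 0.589, -0.39]
wrist_force: [0.9, -0.2, -0.2]
finger_gap: 0.0811
```

```bash
python3 -c "
from h import *
s=go(.428,-.315,.029,8.6)
im=env.read_camera('wrist')[:,:,::-1]
cv2.imwrite('pics/w24.png',im)
"
```

```text
t 23.48 tcp [ 0.4565 -0.2798  0.1286] theta 22.98 tilt 0.02 gap 0.0811 F [ 0.9 -0.2 -0.2]
delta tool cm [ 9.96 -4.    2.13] wx 14.4 j [-0.7   0.29 -0.24  1.04  0.    0.47]
```

View pics/w24.png

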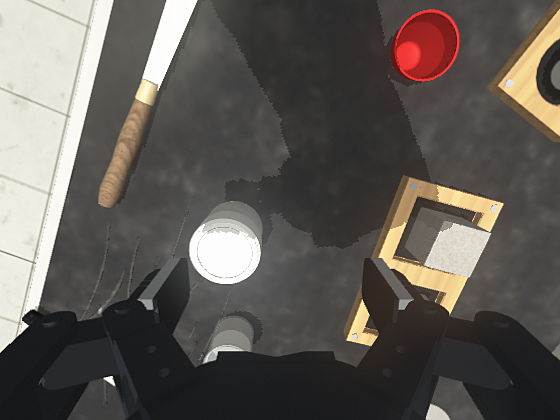

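Emit:
drive_tool --plan '[[[0,0,0,7,0,0,0.95],[0,0,0,7.1,0,0,0.95],[0,-3.3,3,0,0,0,0.95],[1.5,0,0,0,0,0,0.95],[1,0,0,0,0,0,0.95]]]' --squeeze 45

```text
clock: 23.95
tcp_pos: [0.4301, -0.3137, 0.1033]
orientation: [0.539, 0.458, 0.538, -0.458]
wrist_force: [-0.4, -0.4, -0.5]
finger_gap: 0.0809
```

Emit:
drive_tool --plan '[[[0,0,0,0,0,0,0.95],[0,0,0,0,0,0,0.95],[0,0,0,0,0,0,0.95],[0,0,0,0,0,0,0.95],[0,0,0,0,0,0,0.95]]]'

```text
clock: 24.37
tcp_pos: [0.4312, -0.3121, 0.1038]
orientation: [0.539, 0.458, 0.539, -0.458]
wrist_force: [0.1, -0.2, 0.9]
finger_gap: 0.0813
```

```bash
python3 -c "
from h import *
s=go(.428,-.315,.029,8.6)
im=env.read_camera('wrist')[:,:,::-1]
cv2.imwrite('pics/w25.png',im)
"
```

```text
t 24.37 tcp [ 0.4312 -0.3121  0.1038] theta 9.3 tilt 0.05 gap 0.0813 F [ 0.1 -0.2  0.9]
delta tool cm [ 7.48 -0.36  0.23] wx 0.7 j [-0.78  0.3  -0.29  0.98  0.    0.63]
```

View pics/w25.png

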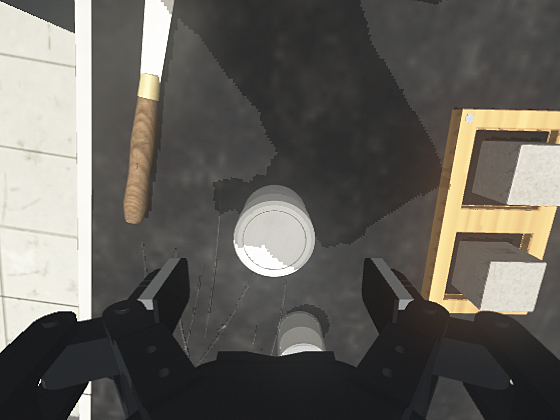

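```bash
python3 -c "
from h import *
s=env.get_state();C=cam('wrist',s)
p=onz(C,[(275,238.5),(235,238.5),(315,238.5)],.058);print(p)
go(p[0][0],p[0][1],.029,8.6)
"
```

```text
[[ 0.43111041 -0.31545825  0.058     ]
 [ 0.40579161 -0.31958406  0.058     ]
 [ 0.45643978 -0.31132836  0.058     ]]
t 24.42 tcp [ 0.4311 -0.3121  0.1038] theta 9.29 tilt 0.05 gap 0.081 F [-0.1 -0.1  0.5]
delta tool cm [ 7.48 -0.06  0.32] wx 0.7 j [-0.78  0.3  -0.29  0.98  0.    0.63]
```

Emit:
drive_tool --plan '[[[2.5,-0.1,0.3,0.7,0,0,0.95],[2.5,0,0,0,0,0,0.95],[1.8,0,0,0,0,0,0.95],[0.8,0,0,0,0,0,0.95],[0.4,0,0,0,0,0,0.95]]]'

```text
clock: 24.83
tcp_pos: [0.4295, -0.3146, 0.0221]
orientation: [0.535, 0.461, 0.537, -0.461]
wrist_force: [-1.1, 0.4, 0.2]
finger_gap: 0.0811
```

Emit:
drive_tool --plan '[[[0,0,0,0,0,0,0.3],[0,0,0,0,0,0,0.3],[0,0,0,0,0,0,0.3],[0,0,0,0,0,0,0.3],[0,0,0,0,0,0,0.3]]]'

```text
clock: 25.25
tcp_pos: [0.431, -0.3164, 0.0247]
orientation: [0.537, 0.461, 0.535, -0.461]
wrist_force: [0.5, 0.7, 5.3]
finger_gap: 0.0519
```

```bash
python3 -c "
from h import *
s=go(.431,-.3155,.03,8.6)
im=env.read_camera('wrist')[:,:,::-1]
cv2.imwrite('pics/w26.png',im)
"
```

```text
t 25.25 tcp [ 0.431  -0.3164  0.0247] theta 8.53 tilt 0.17 gap 0.0519 F [0.5 0.7 5.3]
delta tool cm [-0.53  0.01 -0.08] wx -0.1 j [-0.78  0.39 -0.39  0.79  0.    0.64]
```

View pics/w26.png

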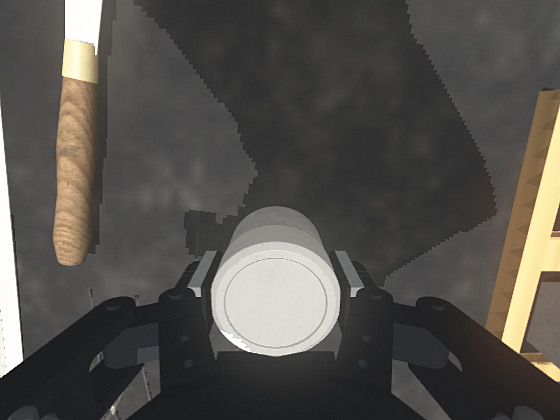

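Emit:
drive_tool --plan '[[[0,0,0,0,0,0,0.3],[-0.5,0,0,0,0,0,0.3],[-1,0,0,0,0,0,0.3],[0,0,0,0,0,0,0.3],[0,0,0,0,0,0,0.3]]]'

```text
clock: 25.72
tcp_pos: [0.4304, -0.3158, 0.039]
orientation: [0.536, 0.461, 0.535, -0.461]
wrist_force: [0.4, 0.2, -1.8]
finger_gap: 0.0522
```

```bash
python3 -c "
from h import *
s=go(.6235,.138,.12,8.6)
im=env.read_camera('wrist')[:,:,::-1]
cv2.imwrite('pics/w27.png',im)
im=env.read_camera('side')[:,:,::-1]
cv2.imwrite('pics/s27.png',cv2.resize(im[130:290,180:400],None,fx=3.5,fy=3.5,interpolation=2))
"
```

```text
t 25.72 tcp [ 0.4304 -0.3158  0.039 ] theta 8.53 tilt 0.08 gap 0.0522 F [ 0.4  0.2 -1.8]
delta tool cm [ -8.12  25.83 -42.01] wx -0.1 j [-0.78  0.37 -0.37  0.83  0.    0.64]
```

View pics/w27.png

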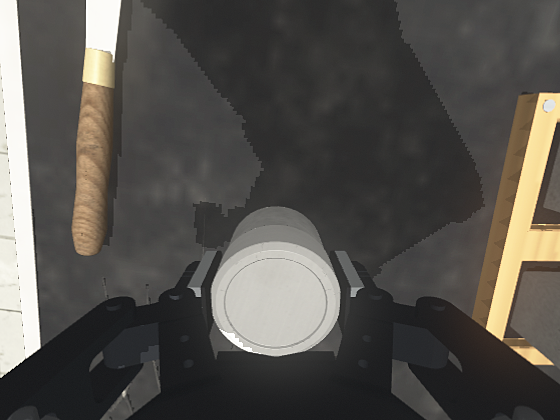

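View pics/s27.png

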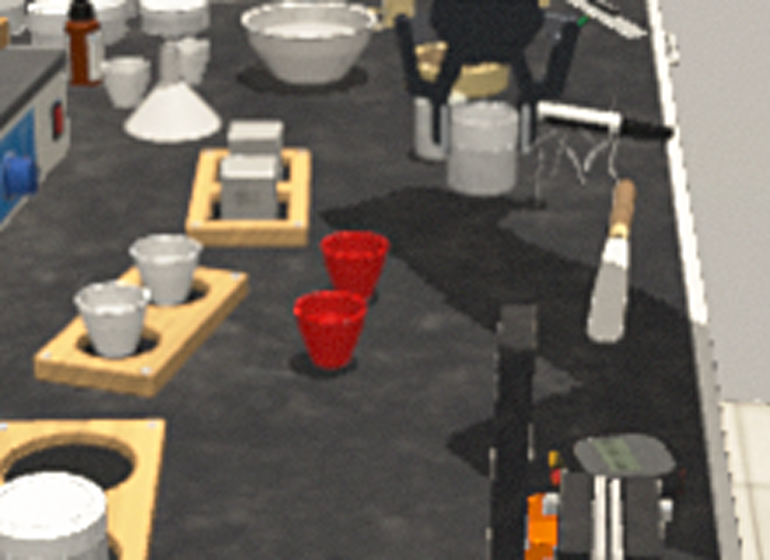

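Emit:
drive_tool --plan '[[[-1.5,0,0,0,0,0,0.3],[-2.5,0,0,0,0,0,0.3],[-2.5,0,0,0,0,0,0.3],[-1.5,0,0,0,0,0,0.3],[0,1,-1.5,0,0,0,0.3]]]'

```text
clock: 26.23
tcp_pos: [0.439, -0.3028, 0.1217]
orientation: [0.537, 0.462, 0.533, -0.463]
wrist_force: [0.7, -0.9, -0.1]
finger_gap: 0.0521
```

Emit:
drive_tool --plan '[[[0,1.8,-2.9,0,0,0,0.3],[0,1.8,-2.9,0,0,0,0.3],[0,1.8,-2.9,0,0,0,0.3],[0,1.8,-2.9,0,0,0,0.3],[0,1.8,-2.9,0,0,0,0.3]]]'

```text
clock: 26.65
tcp_pos: [0.5052, -0.1408, 0.1179]
orientation: [0.535, 0.462, 0.536, -0.462]
wrist_force: [1.1, 0.1, -0.9]
finger_gap: 0.0523
```

Emit:
drive_tool --plan '[[[0,1.8,-2.9,0,0,0,0.3],[0,1.8,-2.9,0,0,0,0.3],[0,1.8,-2.9,0,0,0,0.3],[0,1.8,-2.9,0,0,0,0.3],[0,1.8,-2.9,0,0,0,0.3]]]'

```text
clock: 27.07
tcp_pos: [0.5727, 0.0161, 0.1178]
orientation: [0.536, 0.461, 0.536, -0.462]
wrist_force: [0.3, -1.5, -0.9]
finger_gap: 0.0521
```

Emit:
drive_tool --plan '[[[0,1.8,-2.9,0,0,0,0.3],[0,1.8,-2.9,0,0,0,0.3],[0,1.4,-2.5,0,0,0,0.3],[0,0,0,0,0,0,0.3],[0,0,0,0,0,0,0.3]]]'

```text
clock: 27.48
tcp_pos: [0.6096, 0.1053, 0.1173]
orientation: [0.536, 0.46, 0.537, -0.461]
wrist_force: [-0.0, -1.0, -1.8]
finger_gap: 0.0518
```

```bash
python3 -c "
from h import *
s=go(.6235,.138,.031,8.6)
im=env.read_camera('wrist')[:,:,::-1]
cv2.imwrite('pics/w28.png',im)
"
```

```text
t 27.48 tcp [0.6096 0.1053 0.1173] theta 8.7 tilt 0.08 gap 0.0518 F [-0.  -1.  -1.8]
delta tool cm [ 8.63  1.88 -3.02] wx 0.1 j [ 0.04  0.45 -0.03  1.09 -0.    1.46]
```

View pics/w28.png

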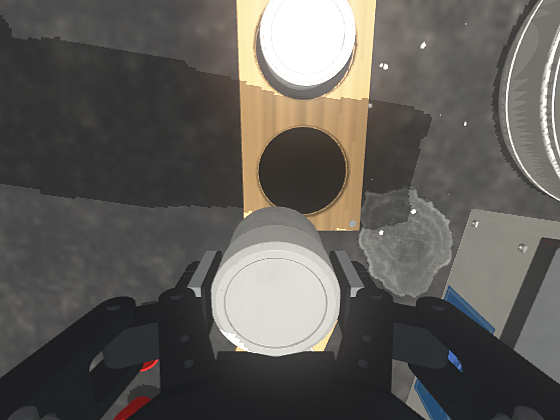

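```bash
python3 -c "
from h import *
s=env.get_state();C=cam('wrist',s);R=R_of(s['orientation'])
p=onz(C,[(303,170.5),(305,35)],.014);print(p)
q=onz(C,[(276,299)],s['tcp_pos'][2]+.034)[0];o=R.T@(q-s['tcp_pos'])*100;print('tin off',o)
print(R.T@(p[0]-q)*100)
go(.6235,.138,.031,8.6)
"
```

```text
[[0.62554034 0.13873987 0.014     ]
 [0.61027947 0.23327748 0.014     ]]
tin off [-3.40003083 -0.01615903 -0.25058992]
[13.73777283  2.17247719 -2.92274837]
t 27.53 tcp [0.6091 0.1042 0.1174] theta 8.6 tilt 0.1 gap 0.0519 F [ 0.  -0.4 -1.6]
delta tool cm [ 8.64  1.94 -3.13] wx 0.0 j [ 0.04  0.45 -0.04  1.09 -0.    1.46]
```

Emit:
drive_tool --plan '[[[0,1.2,-1.8,0,0,0,0.3],[1,0.8,-1.2,0,0,0,0.3],[2.5,0,0,0,0,0,0.3],[1.5,0,0,0,0,0,0.3],[0,0,0,0,0,0,0.3]]]'

```text
clock: 27.95
tcp_pos: [0.622, 0.1355, 0.0636]
orientation: [0.534, 0.46, 0.537, -0.464]
wrist_force: [-1.2, 0.5, -2.6]
finger_gap: 0.0518
```

```bash
python3 -c "
from h import *
s=go(.624,.1365,.031,8.6)
im=env.read_camera('wrist')[:,:,::-1]
cv2.imwrite('pics/w29.png',im)
s=go(.624,.1365,.031,8.6)
"
```

```text
t 27.95 tcp [0.622  0.1355 0.0636] theta 8.48 tilt 0.43 gap 0.0518 F [-1.2  0.5 -2.6]
delta tool cm [ 3.26  0.24 -0.06] wx -0.1 j [ 0.09  0.53 -0.05  1.   -0.    1.51]
t 28.0 tcp [0.6229 0.1356 0.0656] theta 8.48 tilt 0.32 gap 0.0523 F [0.4 0.8 0.2]
delta tool cm [ 3.45  0.14 -0.07] wx -0.1 j [ 0.09  0.53 -0.05  1.   -0.    1.51]
```

View pics/w29.png

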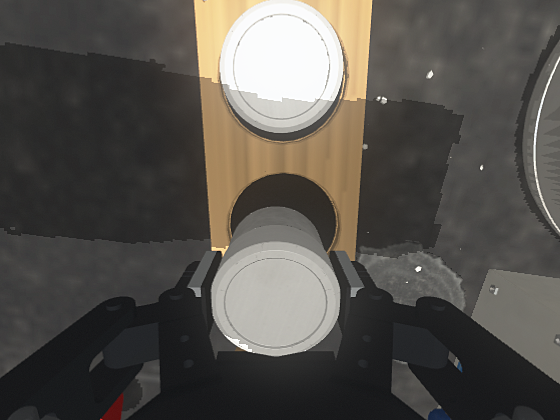

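Emit:
drive_tool --plan '[[[1.2,0.2,-0.1,0,0,0,0.3],[1.2,0,0,0,0,0,0.3],[0.5,0,0,0,0,0,0.3],[0,0,0,0,0,0,0.3],[0,0,0,0,0,0,0.3]]]'

```text
clock: 28.42
tcp_pos: [0.6267, 0.1377, 0.0389]
orientation: [0.536, 0.461, 0.536, -0.462]
wrist_force: [0.4, 0.4, -0.3]
finger_gap: 0.0521
```

```bash
python3 -c "
from h import *
s=go(.624,.1365,.031,8.6)
im=env.read_camera('wrist')[:,:,::-1]
cv2.imwrite('pics/w30.png',im)
s=go(.624,.1365,.031,8.6)
"
```

```text
t 28.42 tcp [0.6267 0.1377 0.0389] theta 8.52 tilt 0.05 gap 0.0521 F [ 0.4  0.4 -0.3]
delta tool cm [ 0.8  -0.28  0.08] wx -0.1 j [ 0.09  0.55 -0.07  0.95  0.    1.51]
t 28.47 tcp [0.6271 0.1377 0.0395] theta 8.52 tilt 0.02 gap 0.0522 F [-0.1  0.7 -1.1]
delta tool cm [ 0.85 -0.33  0.08] wx -0.1 j [ 0.09  0.55 -0.07  0.95  0.    1.51]
```

View pics/w30.png

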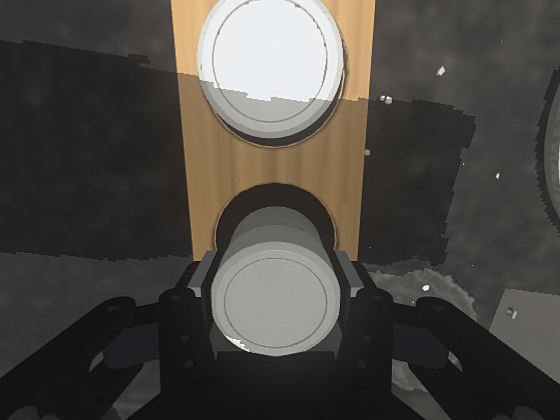

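Emit:
drive_tool --plan '[[[0.4,-0.1,0,0,0,0,0.3],[0.3,0,0,0,0,0,0.3],[0.2,0,0,0,0,0,0.3],[0,0,0,0,0,0,0.3],[0,0,0,0,0,0,0.3]]]'

```text
clock: 28.88
tcp_pos: [0.6261, 0.1377, 0.0307]
orientation: [0.536, 0.462, 0.536, -0.461]
wrist_force: [-1.3, -0.1, 2.6]
finger_gap: 0.0522
```

Emit:
drive_tool --plan '[[[0,0,0,0,0,0,0.9],[0,0,0,0,0,0,0.9],[0,0,0,0,0,0,0.9],[0,0,0,0,0,0,0.9],[0,0,0,0,0,0,0.9]]]'

```text
clock: 29.3
tcp_pos: [0.626, 0.1376, 0.0302]
orientation: [0.536, 0.461, 0.536, -0.461]
wrist_force: [0.2, -1.0, 0.3]
finger_gap: 0.0768
```

Emit:
drive_tool --plan '[[[-1,0,0,0,0,0,0.9],[-3,0,0,0,0,0,0.9],[-3,0,0,0,0,0,0.9],[-3,0,0,0,0,0,0.9],[-2,0,0,0,0,0,0.9]]]'

```text
clock: 29.72
tcp_pos: [0.6271, 0.1377, 0.1544]
orientation: [0.537, 0.462, 0.535, -0.46]
wrist_force: [0.0, 1.0, 0.7]
finger_gap: 0.0767
```

Emit:
drive_tool --plan '[[[0,-4,0,0,0,0,0.9],[0,-4,0,0,0,0,0.9],[0,-4,0,0,0,0,0.9],[0,-4,0,0,0,0,0.9],[0,-4,0,0,0,0,0.9]]]'

```text
clock: 30.13
tcp_pos: [0.4265, 0.1077, 0.1508]
orientation: [0.536, 0.462, 0.536, -0.461]
wrist_force: [0.2, 0.1, 0.9]
finger_gap: 0.0768
```

Emit:
drive_tool --plan '[[[-2,-2,-3,0,0,0,0.9],[-2,0,-3,0,0,0,0.9],[0,0,0,0,0,0,0.9],[0,0,0,0,0,0,0.9],[0,0,0,0,0,0,0.9]]]'

```text
clock: 30.55
tcp_pos: [0.3999, 0.1644, 0.1908]
orientation: [0.536, 0.462, 0.536, -0.461]
wrist_force: [-0.4, -0.1, -1.0]
finger_gap: 0.0768
```

```bash
python3 -c "
from h import *
s=go(.45,.1,.15,8.6)
im=env.read_camera('top')[:,:,::-1]
cv2.imwrite('pics/t31.png',im)
cv2.imwrite('pics/t31c.png',cv2.resize(im[130:250,130:430],None,fx=2.6,fy=2.6,interpolation=2))
im=env.read_camera('side')[:,:,::-1]
cv2.imwrite('pics/s31.png',im)
"
```

```text
t 30.55 tcp [0.3999 0.1644 0.1908] theta 8.57 tilt 0.08 gap 0.0768 F [-0.4 -0.1 -1. ]
delta tool cm [4.09 3.99 7.11] wx -0.0 j [ 0.2   0.06 -0.37  1.14 -0.    1.63]
```

View pics/t31c.png

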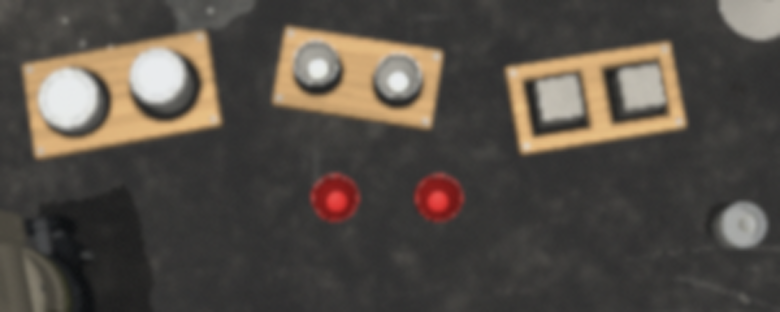

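View pics/s31.png

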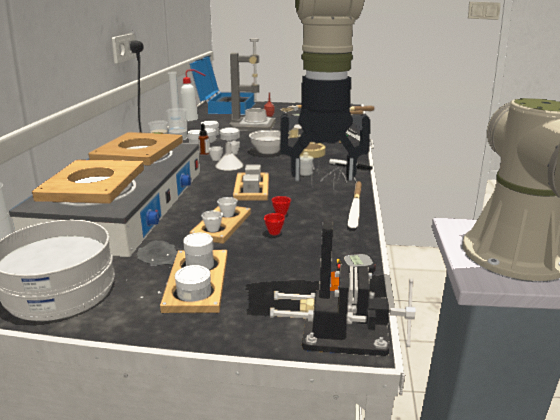

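Run:
```python
from h import *
im=cv2.imread('pics/t31.png');C=cam("top")
hsv=cv2.cvtColor(im,cv2.COLOR_BGR2HSV)
m=((hsv[...,2]>105)&(hsv[...,1]<50)).astype('uint8')
n,l,st,ce=cv2.connectedComponentsWithStats(m)
P={'tin':((.624,.138),8.6,.064),'cr+':((.635,-.0145),-10.7,.043),'cr-':((.6205,-.0925),-10.7,.043),'cu+':((.5961,-.2496),8,.046),'cu-':((.6075,-.3289),8,.046)}
for i in range(1,n):
    if st[i,4]>60 and 140<ce[i,0]<450 and 140<ce[i,1]<250:
        u=st[i,0]+(st[i,2]-1)/2;v=st[i,1]+(st[i,3]-1)/2
        for k,(c,yaw,z) in P.items():
            p=onz(C,(u,v),z)[0]
            d=p[:2]-c
            if np.linalg.norm(d)<.03:
                a=np.radians(yaw);print(k,st[i],'off mm',round((d@[np.cos(a),np.sin(a)])*1e3,1),round((d@[-np.sin(a),np.cos(a)])*1e3,1))
for n,uv,z in [("bottle",(415.4,216),.064),("stored",(155.6,167.5),.046)]: pass
print([ (ce[i].round(1)) for i in range(1,n) if 0] if isinstance(n,int) else '')
a=cv2.imread('pics/top0.png').astype(int)
d=np.abs(a-im).max(2);print('bottle diff',d[205:228,405:427].max(),'stored',d[155:181,143:168].max())
```

```text
cr+ [243 146  18  17 226] off mm 0.6 -1.0
tin [180 149  22  22 394] off mm -3.5 -2.7
cr- [274 151  18  17 236] off mm 0.2 -0.7
cu- [368 154  18  19 273] off mm -2.8 0.3
cu+ [336 159  19  18 280] off mm -1.2 0.9

bottle diff 6 stored 8
```

All five pieces are within 4 mm of their pocket centres, and the bystanders haven't moved. I'm handing in.

```bash
python3 -c "
from h import *
print(env.get_state()['qvel'].round(3));print(env.hand_in())"
```

```text
[-0.009  0.009 -0.002 -0.     0.003  0.002]
the job is handed in; nothing more can be done
None
```

All five pieces are in their pockets: both mortar cubes, both white crucibles, and the tall tin in the empty pocket beside the stored tin. The job was handed in at about 31 s of the 106 s, and the hand-in reported no verdict.

- **Setting down:** each piece was lowered until the wrist showed light contact (about 3–10 N). It was then released, and the arm was raised clear.
- **Last top view:** every piece is within about 4 mm of its pocket centre; the tin is furthest off, at about 3.5 and 2.7 mm. The limits are 14 mm, or 15 mm for the crucibles.
- **Upright:** the pieces look upright and seated in the last top and side views. I did not measure tilt or seating height, only judged them from those views and the contact heights.
- **Left alone:** the stored tin and the weighing bottle show no change from the first picture. The red and orange look-alike cups were not touched.
- **Disagreements:** the wrist and top views differed by up to about 4 mm on positions. The tin's finger opening read 52 mm, so it was held on its body rather than on the 54 mm lid as planned; it held without slipping.

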